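# Set up the colony counter for a small dish

## Task

Get the colony counter ready to count the small 60 mm dish: lay the black dish adapter with the matching large opening into the recess of the counter's sloping stage, the way round that its notched corner takes the key, so that it lies fully home and flush, and let go of it. Then set the dish, lid up, in the adapter's opening so that it sits flat on the lit floor. Go gently, and leave the other dishes, the other adapter, the marker and the tally counter where they are.

Things in the scene. Friction and masses are not known exactly. Their poses are not given: they have to be found in the camera images.
- counter: Colony counter, fixed: a white wedge-shaped console 250 mm wide (y) and 190 mm deep (x), its grey top deck sloping 25 degrees, low edge (43 mm high) towards the robot, high edge 128 mm; display and three keys flush in the low edge, a magnifier parked behind the high edge, 120 mm high. Origin on the bench under its middle.
- stage: The counter's sloping top deck, fixed to it. Its axes are those of the seat point; origin on the recess floor's level, 20 mm down the slope from the recess's middle.
- seat (a point): Centre of the recess in the sloping stage, 3 mm above its white lit floor, 91.2 mm above the bench. Axes: x up the slope, y to the left along the stage, z square out of it. The recess is 84 mm (x) by 112 mm (y), 6 mm deep. From the middle of both short ends (y = +56, -56 mm) a finger scoop 44 mm wide, 4 mm deeper than the floor, runs out to the console's side.
- key (a point): The recess's key: a steel block 10 mm (x) by 16 mm (y), as high as the deck, that fills the recess corner at +x, -y (far right seen from the robot). The point lies 35 mm along x and -46 mm along y from the seat point, where the adapter's notch point comes when home. Axes as the seat's.
- adapter_centre (a point): Centre, half-way up, of the adapter to use: a loose black plastic plate flat on the bench, 80 mm (its x) by 108 mm (its y) by 6 mm (z up), 50 g, with a round through opening of 64 mm. Right side up as it lies. Home, its axes are the seat's, its centre is on the seat point, with 2 mm play to each side; turned end for end it rides on the key.
- notch (a point): Centre of the adapter's notch: its +x, -y corner is cut away 10 mm (x) by 16 mm (y). The point lies 35 mm along x, -46 mm along y from the adapter's centre. Axes as the adapter's.
- bar (a point): Middle, half-way up, of one of the adapter's two end bars (47 mm along y from its centre; the other at -47 mm). From the opening a 28 mm wide slot runs along y to both sides and ends 40 mm from the centre, which leaves at each end a straight bar 14 mm wide (y) that can be pinched, one finger in the slot. Axes as the adapter's.
- adapter_small_centre (a point): Centre, half-way up, of the other adapter, for 35 mm dishes: same plate, slots and notch, but a 37 mm opening. Not to be used or moved.
- dish_centre (a point): Centre, half-way up, of the small dish: a closed petri dish of red agar, lid taped on, 60 mm in diameter, 15 mm high, tapering below 4.5 mm to a 55 mm foot, 30 g, standing lid up on the bench; z is its axis, out of the lid. In place it stands on the recess floor through the opening, 9 mm of it above the adapter, its centre 4.5 mm along the seat's z from the seat point.
- stack_a: Stack of five 90 mm dishes, 75 mm high; origin under its centre. Leave it.
- stack_b: Stack of three 90 mm dishes, 45 mm high; origin under its centre. Leave it.
- dish_big: Single 90 mm dish, 15 mm high; origin under its centre. Leave it.
- dish_tiny: Single 35 mm dish, 15 mm high; origin under its centre. Leave it.
- marker: Marker pen lying along its x, 127 mm long, 15 mm thick. Leave it.
- tally: Round steel hand tally counter, 44 mm wide, 38 mm high; origin under its centre. Leave it.
Things that resemble listed ones, but are neither listed nor needed, are in the scene too. What is shaped like the part that bears adapter_centre but white is not meant.

How it is judged (in metres and radians):
On the way:
1. The adapter lies home in the recess, notch on the key, let go of, before the dish is brought to it (distance between notch and key below 0.005 m and distance between adapter_centre and seat below 0.005 m and z of adapter_centre in the frame of seat below 0.0015 m and angle between the z axis of adapter_centre and the z axis of seat, either way round below 0.03 rad and distance between dish_centre and seat above 0.08 m and contact force between the fingers and adapter below 0.1 N), for 0.2 s.
At the end, for the whole second after the job is handed in: The large-opening adapter lies in the recess, notch on the key (both points and centre within 5 mm, under 1.5 mm proud, parallel within 0.03 rad); the 60 mm dish stands lid up in its opening on the floor (within 1.7 mm in height, parallel within 0.05 rad); both released and at rest (distance between notch and key below 0.005 m and distance between adapter_centre and seat below 0.005 m and z of adapter_centre in the frame of seat below 0.0015 m and angle between the z axis of adapter_centre and the z axis of seat, either way round below 0.03 rad and z of dish_centre in the frame of seat between 0.003 and 0.0062 m and distance between dish_centre and adapter_centre below 0.0085 m and angle between the z axis of dish_centre and the z axis of seat, either way round below 0.05 rad and angle between dish_centre's own z axis and vertical below 1 rad and linear speed of each of dish, adapter below 0.01 m/s); the robot touches nothing.
It fails at once if A bystander (the other adapter, another dish or stack, the marker, the tally counter) is shifted more than 30 mm (distance of any of adapter_small_centre, stack_a, stack_b, dish_big, dish_tiny, marker, tally from where it was at the start of the episode above 0.03 m).
It fails at once if The dish is tipped by more than 60 degrees (angle between dish_centre's own z axis and vertical above 1.05 rad).
It fails at once if The adapter or the dish is pressed hard onto the stage (more than 60 N) (contact force between any of adapter, dish and stage above 60 N).
It also fails if it takes over 67 s, if anything falls off the work surface, if the arm or the gripper's body presses on something with over 40 N, if the wrist force passes 120 N, or if a joint passes its speed limit or range.

## Robot

A 6-joint arm with a two-finger parallel gripper is mounted at the origin on the work surface. World frame = base frame: x ahead of the robot, y to its left, z up, the work surface at z = 0. Lengths are in mm, angles in rad, forces in N, time in s.
With the tool pointing down it reaches from about 300 to 850 mm from the base axis. Payload 5.4 kg.
Tool frame: the origin (TCP) lies midway between the tips of the shut fingers; the grasp point (between the pads) lies r.tcp_to_grasp behind it (r.tcp_to_grasp is the distance from the TCP to the grasp point, in mm); z points along the fingers, x is the direction in which the jaws open and shut, and the axes are right-handed (so a half turn about z gives the same grasp; the last joint's range is limited). The gripper opens to 85 mm and grips with 20 to 120 N. Pads are 22 mm wide; open, the fingers measure 114 mm over their backs; the gripper's body (76 mm by 85 mm) begins 54 mm behind the grasp point. The pads swing forward as they close: fully open they stand 13 mm farther back than shut.
Start: joints at [-1.522, 0.158, 1.597, -0, 1.386, -0.21], TCP at [147.131, -555.84, 204.499] pointing down, gripper open.
Joint ranges: [-2.91, 2.91], [-0.94, 2.29], [0.18, 2.7], [-1.29, 4.43], [0.17, 2.64], [-3, 3]. Speed limits (rad/s): [2.57, 2.57, 3.14, 3.14, 3.14, 3.14].

## Interface

Orientations are given as a rotation vector (axis times angle).
In Python, from cell import r gives the robot as it stands. The module is installed in compiled form; this text tells all that it offers.
- The arm moves only by the tool apply_moves, never from a script. Its argument "increments" is a list of rows, each a list of 7 numbers: the turn, a rotation vector about the tool's x, y, z in rad, then the shift along the tool's x, y, z in cm, then the finger opening in cm, from 0 to 8.54. A call has 1 to 20 rows; each row shifts and turns the commanded pose from where the row before left it, along the tool's axes as they then stand; what a row does not reach is not made up. A row lasts 1/12 s, in which the tool goes at most 41.7 mm and 7.16 degrees, less where a joint would pass 70% of its speed; a pose out of reach is approached as far as the arm can. A call with a gripper value outside its range is refused whole. The fingers move at their own pace and stop on an object; "newtons" is the grip in N (left out, the last holds). Time passes only in rows, so rows that do not move let the fingers close. It gives the time, the measured TCP pose, the force and the opening at its end, in the units of the state.
- r.observe(): the state, without advancing time (a new reading comes with each control period).
- r.capture(name): name is "scene" or "top" or "wrist"; returns a dict with "image" (420x560x3 uint8, blue, green, red), "fx", "fy", "cx", "cy" (pixels), "view" (4x4, takes a point from world to camera coordinates); the wrist camera has in their place "tool_from_camera" (4x4, takes a point from camera to tool coordinates, whose origin is the TCP and whose axes are the tool frame's). Camera axes: x right, y down, z forward; pixel columns grow to the right and rows downward; lengths in mm; the calibration is good to about 2 mm. A picture is of the moment at which its call begins: read the wrist's pose just before it. There is no depth.
- r.close_job(): hands the job in, once; it reports no verdict.
Trained networks look in a picture, given as the dict that the camera call returned (one of the last four; its "shot" number tells which), for a name from the list of things; names that differ only in an ending like _2 or _b are one class to them, and where a whole thing is asked for, a point or a joint stands for the part that bears it (a point fixed in the world has none). Each returns a list of dicts, best first, with "p" (0 to 1); they miss things now and then, are a little off and sometimes report something else, mostly with a low value. They report only what shows in the picture. A call takes as long as a camera call. They do not tell look-alikes from the thing itself.
- r.boxes_of(picture, query): "extent" ([left, top, right, bottom] in pixels, round what is visible of it).
The state is a dict: "time": time; "joint_pos": joint angles; "joint_vel": joint speeds; "tau": joint torques, N m; "position": TCP position; "eef_rot": TCP orientation; "ft_force": force on the tool from outside, world axes, zero at the start; "wrist_torque": the same for the moment, N m; "opening": opening from 0.0 (shut) to 1.0 (fully open).
Only numpy, scipy, OpenCV 4.12 (cv2) and the standard library are available. Lean on these libraries where they do the work, as an engineer would, in place of code of your own. Each camera call takes 0.05 s, during which the arm holds its last target. There are 200 camera calls.

## Working session

There is one attempt and no reset: what is moved stays moved. The work goes in short steps, Python scripts to look and compute and a tool call to move; the robot and the scene stay as the last step left them, time stands still between calls to the robot, and variables do not carry over. Pictures are saved under pics/ and viewed, about 8 in all and at most 12, crops included, and the job is handed in when it is done.

Besides the shell and the picture viewer there is one more tool, called after "Emit:" by a JSON object that holds its "api" and its "payload", one argument or row to a line. apply_moves: Moves the arm, as the interface text tells. Its arguments: {"type":"object","properties":{"increments":{"type":"array","items":{"type":"array","items":{"type":"number"}}},"newtons":{"type":"number"}},"required":["increments"]}

```bash
mkdir -p pics
cat > h.py <<'E'
import numpy as np, cv2
from scipy.spatial.transform import Rotation as R
from cell import r
def save(p,n,s=1.4): cv2.imwrite('pics/%s.png'%n, cv2.resize(p['image'],None,fx=s,fy=s))
def ray(p,u,v,st=None):
    d=np.array([(u-p['cx'])/p['fx'],(v-p['cy'])/p['fy'],1.])
    if 'view' in p: M=np.linalg.inv(np.array(p['view']))
    else:
        T=np.eye(4);T[:3,:3]=R.from_rotvec(st['eef_rot']).as_matrix();T[:3,3]=st['position'];M=T@np.array(p['tool_from_camera'])
    return M[:3,3],M[:3,:3]@d
def onz(p,u,v,z,st=None):
    o,d=ray(p,u,v,st); return o+d*(z-o[2])/d[2]
E
python3 - <<'E'
from h import *
print(r.observe(), r.tcp_to_grasp)
for n in('top','scene'):
    p=r.capture(n);save(p,n)
    print(n,p['fx'],p['cx'],p['cy'],np.round(np.linalg.inv(p['view']),2).tolist())
    for q in['counter','adapter_centre','adapter_small_centre','dish_centre','dish_tiny','dish_big','stack_a','marker','tally']:
        for b in r.boxes_of(p,q)[:4]:
            e=b['extent'];print(q,round(b['p'],2),np.round(e),np.round(onz(p,(e[0]+e[2])/2,(e[1]+e[3])/2,6 if 'ad' in q else 15)[:2]) )
E
```

```text
{'time': 0.0, 'joint_pos': array([-1.52211219e+00,  1.59075569e-01,  1.59826030e+00, -3.96433235e-05,
        1.38619264e+00, -2.10122932e-01]), 'joint_vel': array([ 1.01113279e-03, -5.32383213e-04,  1.58695014e-03,  8.57311716e-05,
       -1.20887917e-03,  6.61902910e-04]), 'tau': array([-1.97590794e-03, -3.95999908e+01, -3.31430304e+01, -3.72597096e-04,
        8.46529787e-03, -1.45812083e-05]), 'position': array([ 147.07928527, -555.18374682,  203.48799516]), 'eef_rot': array([-2.48838668e+00,  1.91531367e+00,  2.01551933e-03]), 'ft_force': array([-0.42379428,  0.1432247 , -0.18460928]), 'wrist_torque': array([ 0.05363986,  0.02342272, -0.02063782]), 'opening': 0.9988714868658812} 18.700000000000003
top 523.6335415724396 273.26883217730426 201.17787500500413 [[-0.02, -0.99, 0.1, 318.91], [-1.0, 0.02, 0.01, 33.35], [-0.01, -0.1, -0.99, 1528.65], [0.0, 0.0, 0.0, 1.0]]
counter 0.73 [240.  76. 342. 197.] [667.  -4.]
adapter_centre 0.77 [370. 282. 411. 313.] [ 194. -278.]
adapter_centre 0.75 [313. 219. 348. 259.] [ 365. -113.]
adapter_centre 0.69 [365. 128. 401. 172.] [ 624. -275.]
ada
[... 943 characters left out ...]
r_centre 0.57 [174. 190. 205. 207.] [ 631. -270.]
adapter_centre 0.5 [225. 148. 250. 159.] [ 322. -430.]
adapter_small_centre 0.62 [223. 173. 249. 189.] [ 436. -263.]
dish_centre 0.64 [324. 277. 344. 297.] [488. 352.]
dish_centre 0.44 [195. 165. 205. 175.] [ 515. -400.]
dish_big 0.72 [342. 239. 369. 264.] [340. 288.]
dish_big 0.64 [194. 162. 207. 177.] [ 512. -405.]
dish_big 0.63 [168. 216. 179. 225.] [ 732. -184.]
stack_a 0.72 [262. 296. 296. 343.] [680. 347.]
stack_a 0.62 [334. 325. 374. 369.] [578. 521.]
stack_a 0.6 [168. 219. 178. 227.] [ 738. -173.]
stack_a 0.57 [174. 186. 207. 210.] [ 629. -261.]
marker 0.81 [236. 293. 274. 318.] [705. 272.]
tally 0.29 [174. 202. 279. 280.] [638.   9.]
```

Run:
```python
from h import *
p=r.capture('top'); im=p['image'][60:330,90:480]
cv2.imwrite('pics/topc.png',cv2.resize(im,None,fx=2.05,fy=2.05,interpolation=cv2.INTER_CUBIC))
```

```text
(no output)
```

View pics/topc.png

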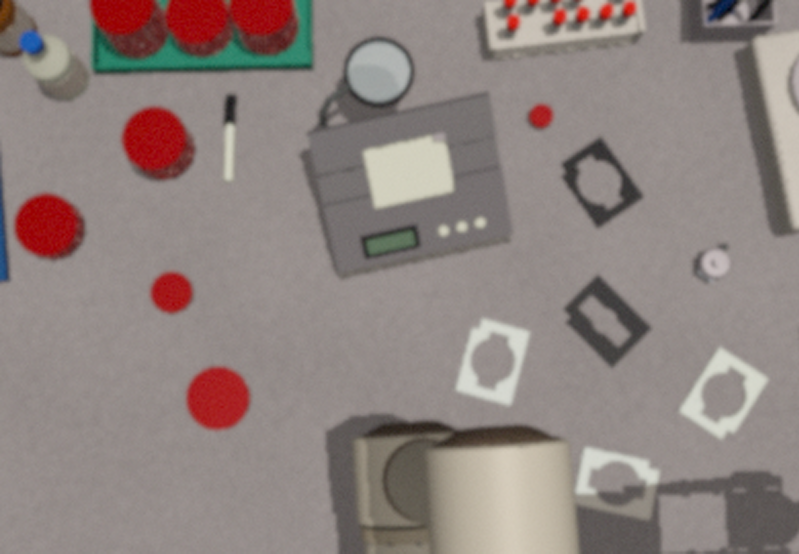

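```bash
cat >> h.py <<'E'
def tool(yaw,tilt=0):
    "tool down with tool x at yaw(deg)"
    y=np.radians(yaw); X=np.array([np.cos(y),np.sin(y),0]);Z=np.array([0,0,-1.]);return np.c_[X,np.cross(Z,X),Z]
def delta(pos,Rm):
    s=r.observe();C=R.from_rotvec(s['eef_rot']);w=np.array(pos)-s['position']
    print('t',round(s['time'],2),'turn',np.round((C.inv()*R.from_matrix(Rm)).as_rotvec(),4),'shift cm old axes',np.round(C.inv().apply(w)/10,3),'new axes',np.round(R.from_matrix(Rm).inv().apply(w)/10,3))
E
python3 - <<'E'
from h import *
p=r.capture('wrist');print(p['fx'],p['cx'],p['cy'],np.round(p['tool_from_camera'],3))
delta([626,-275,330],tool(37))
E
```

```text
374.2094362536501 287.8975101030444 207.9019310177622 [[ 1.00000e+00 -0.00000e+00 -1.00000e-03  1.07000e-01]
 [ 0.00000e+00  9.49000e-01  3.15000e-01 -8.03210e+01]
 [ 1.00000e-03 -3.15000e-01  9.49000e-01 -1.68981e+02]
 [ 0.00000e+00  0.00000e+00  0.00000e+00  1.00000e+00]]
t 1.1 turn [ 0.      0.     -1.9578] shift cm old axes [-14.895 -53.481 -12.55 ] new axes [ 55.148   6.391 -12.548]
```

Emit:
{"api": "apply_moves", "payload": {
  "increments": [
    [0,0,-0.1224,0,0,0,8],
    [0,0,-0.1224,0,0,0,8],
    [0,0,-0.1224,0,0,0,8],
    [0,0,-0.1224,0,0,0,8],
    [0,0,-0.1224,0,0,0,8],
    [0,0,-0.1224,0,0,0,8],
    [0,0,-0.1224,0,0,0,8],
    [0,0,-0.1224,0,0,0,8],
    [0,0,-0.1224,0,0,0,8],
    [0,0,-0.1224,0,0,0,8],
    [0,0,-0.1224,0,0,0,8],
    [0,0,-0.1224,0,0,0,8],
    [0,0,-0.1224,0,0,0,8],
    [0,0,-0.1224,0,0,0,8],
    [0,0,-0.1224,0,0,0,8],
    [0,0,-0.1224,0,0,0,8]
  ]
}}

```text
time: 2.43
position: [147.2, -555.8, 204.5]
eef_rot: [2.976, 1.007, 0.0]
ft_force: [-0.1, -0.6, -0.8]
opening: 0.933
```

Emit:
{"api": "apply_moves", "payload": {
  "increments": [
    [0,0,0,2,0.2,0,3],
    [0,0,0,3,0.4,0.2,3],
    [0,0,0,3.4,0.4,0.4,3],
    [0,0,0,3.4,0.4,0.4,3],
    [0,0,0,3.4,0.4,0.4,3],
    [0,0,0,3.4,0.4,0.4,3],
    [0,0,0,3.4,0.4,0.4,3],
    [0,0,0,3.4,0.4,0.4,3],
    [0,0,0,3.4,0.4,0.4,3],
    [0,0,0,3.4,0.4,0.4,3],
    [0,0,0,3.4,0.4,0.4,3],
    [0,0,0,3.4,0.4,0.4,3],
    [0,0,0,3.4,0.4,0.4,3],
    [0,0,0,3.4,0.4,0.4,3],
    [0,0,0,3.4,0.4,0.4,3],
    [0,0,0,3.4,0.4,0.4,3],
    [0,0,0,2,0.2,0,3],
    [0,0,0,0.5,0,0,3],
    [0,0,0,0,0,0,3]
  ]
}}

```text
time: 4.02
position: [626.3, -274.0, 146.2]
eef_rot: [-2.978, -1.001, 0.0]
ft_force: [0.3, 0.1, 0.3]
opening: 0.347
```

```bash
cat >> h.py <<'E'
def rect(p,st,c,z,half=90,k=4):
    "rectify plane z round c=(x,y): returns image k px/mm, col=+x, row=+y"
    src=[];o=None
    M=np.eye(4)
    if 'view' in p: V=np.array(p['view'])
    else:
        T=np.eye(4);T[:3,:3]=R.from_rotvec(st['eef_rot']).as_matrix();T[:3,3]=st['position'];V=np.linalg.inv(T@np.array(p['tool_from_camera']))
    sq=[(-half,-half),(half,-half),(half,half),(-half,half)];
    for a,b in sq:
        q=V@[c[0]+a,c[1]+b,z,1];src.append([p['fx']*q[0]/q[2]+p['cx'],p['fy']*q[1]/q[2]+p['cy']])
    dst=[[(a+half)*k,(b+half)*k] for a,b in sq]
    H=cv2.getPerspectiveTransform(np.float32(src),np.float32(dst))
    return cv2.warpPerspective(p['image'],H,(2*half*k,2*half*k),flags=cv2.INTER_CUBIC)
def adapter(p,st,c,half=90,k=4):
    im=rect(p,st,c,6,half,k);g=cv2.cvtColor(im,cv2.COLOR_BGR2GRAY)
    t,m=cv2.threshold(g,75,255,cv2.THRESH_BINARY_INV)
    cs=max(cv2.findContours(m,cv2.RETR_EXTERNAL,cv2.CHAIN_APPROX_NONE)[0],key=cv2.contourArea)
    b=cv2.minAreaRect(cs);pts=(cv2.boxPoints(b)/k-half)+np.array(c)
    return im,m,b,pts
E
python3 - <<'E'
from h import *
st=r.observe();print(st['time'],st['position'],st['eef_rot'],st['opening'],st['joint_pos'])
p=r.capture('wrist');save(p,'w1')
for q in['adapter_centre']:
    for b in r.boxes_of(p,q)[:4]:
        e=b['extent'];print(q,round(b['p'],2),np.round(e),np.round(onz(p,(e[0]+e[2])/2,(e[1]+e[3])/2,6,st)[:2]))
im,m,b,pts=adapter(p,st,(626,-275));print(b,np.array(b[1])/4,np.array(b[0])/4-90+[626,-275],pts,np.percentile(im,[1,5,20,50,90]))
cv2.imwrite('pics/r1.png',np.hstack([cv2.resize(im,(400,400)),cv2.cvtColor(cv2.resize(m,(400,400)),cv2.COLOR_GRAY2BGR)]))
E
```

```text
4.0167 [ 626.27059297 -274.02571393  146.17155124] [-2.97764390e+00 -1.00101875e+00  3.83281736e-04] 0.34659326109287925 [-5.88723912e-01  4.78649616e-01  1.31648652e+00 -7.80488994e-05
  1.34675716e+00 -1.23732392e+00]
adapter_centre 0.67 [228. 131. 362. 230.] [ 629. -268.]
((374.53814697265625, 381.95819091796875), (428.109619140625, 320.7171936035156), 32.85261154174805) [107.02740479  80.1792984 ] [ 629.63453674 -269.51045227] [[ 562.93151855 -264.86250305]
 [ 606.4271698  -332.2186203 ]
 [ 696.33755493 -274.15840149]
 [ 652.84190369 -206.80227661]] [ 25.  35.  90. 149. 166.]
```

View pics/r1.png

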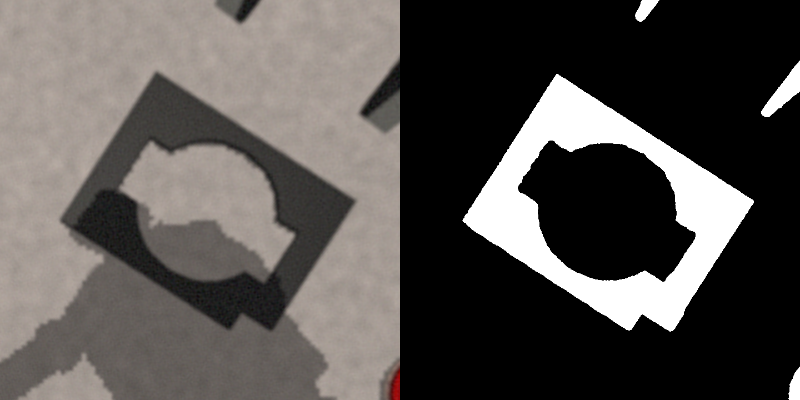

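Emit:
{"api": "apply_moves", "payload": {
  "increments": [
    [0,0,0,1,-0.8,-1.5,3],
    [0,0,0,2.2,-1.9,-1.5,3],
    [0,0,0,2.6,-2.3,-1.5,3],
    [0,0,0,2.6,-2.3,-1.5,3],
    [0,0,0,2.6,-2.3,-1.2,3],
    [0,0,0,2.6,-2.3,-0.8,3],
    [0,0,0,2.6,-2.3,-0.4,3],
    [0,0,0,2.2,-1.8,0,3],
    [0,0,0,1.2,-1,0,3],
    [0,0,0,0,0,0,3],
    [0,0,0,0,0,0,3]
  ]
}}

```text
time: 5.03
position: [679.3, -21.6, 231.1]
eef_rot: [2.978, 0.998, -0.0]
ft_force: [-0.0, -0.4, -0.1]
opening: 0.353
```

Run:
```python
from h import *
import pickle
st=r.observe();p=r.capture('wrist');t=r.capture('top')
pickle.dump((st,p,t),open('seat.pkl','wb'))
print(st['time'],st['position'],st['eef_rot'])
save(p,'w2')
```

```text
5.0333 [679.29931828 -21.57790503 231.08438321] [ 2.97799302e+00  9.98031693e-01 -1.96050721e-04]
```

View pics/w2.png

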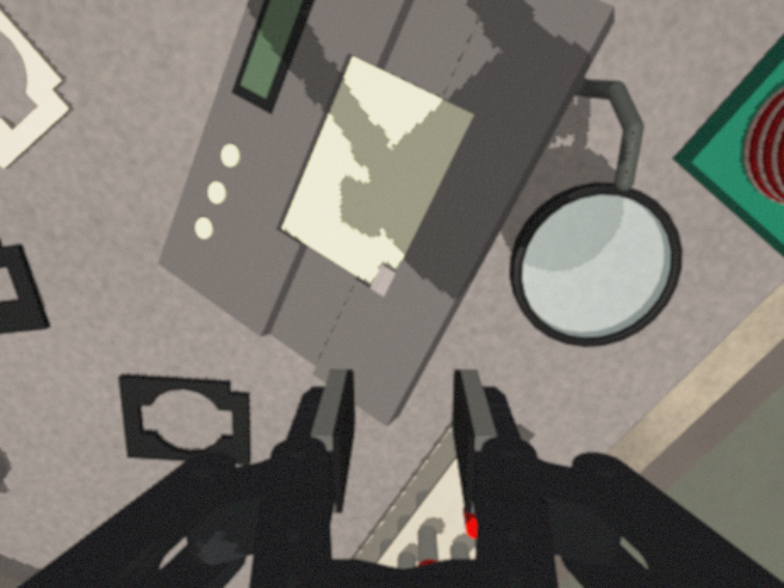

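```bash
cat > seat.py <<'E'
from h import *
import pickle
from scipy.optimize import least_squares
st,p,t=pickle.load(open('seat.pkl','rb'))
def seatM(q):
    c=np.radians(25);Ry=np.array([[np.cos(c),0,-np.sin(c)],[0,1,0],[np.sin(c),0,np.cos(c)]])
    return R.from_euler('z',q[2]).as_matrix()@Ry,np.array([q[0],q[1],91.2])
def V(p,st):
    if 'view' in p: return np.array(p['view'])
    T=np.eye(4);T[:3,:3]=R.from_rotvec(st['eef_rot']).as_matrix();T[:3,3]=st['position'];return np.linalg.inv(T@np.array(p['tool_from_camera']))
def proj(p,st,P):
    q=(V(p,st)@np.c_[P,np.ones(len(P))].T).T
    return np.c_[p['fx']*q[:,0]/q[:,2]+p['cx'],p['fy']*q[:,1]/q[:,2]+p['cy']]
def fit(p,st,n,s0):
    h=cv2.cvtColor(p['image'],cv2.COLOR_BGR2HSV);b=p['image'].astype(int)
    m=(((b[...,1]-b[...,0])>10)&(b[...,1]>=125)&(b[...,2]-b[...,0]>8)).astype(np.uint8)*255
    m=cv2.morphologyEx(m,cv2.MORPH_OPEN,np.ones((3,3)))
    Q0=[667,-4,np.radians(12)]
    Rm,o=seatM(Q0);ctr=proj(p,st,[o])[0]
    cs=[c for c in cv2.findContours(m,cv2.RETR_EXTERNAL,cv2.CHAIN_APPROX_NONE)[0] if cv2.pointPolygonTest(c,tuple(map(float,ctr)),False)>0]
    c=cs[0][:,0].astype(float)
    def poly(q):
        Rm,o=seatM(q);cam=np.linalg.inv(V(p,st))[:3,3];cl=Rm.T@(cam-o)
        def edge(v,i,sgn): return 3 if cl[i]*sgn>abs(v) else -3
        zx=[edge(42,0,-1),edge(42,0,1)];zy=[edge(56,1,-1),edge(56,1,1)]
        L=[((-42,-56),(-42,56),zx[0]),((42,-36),(42,56),zx[1]),((-42,56),(42,56),zy[1]),((-42,-56),(28,-56),zy[0])]
        return [proj(p,st,[o+Rm@[*a,z],o+Rm@[*b_,z]]) for a,b_,z in L]
    def res(q):
        d=[]
        for s in poly(q):
            a,b_=s;u=(b_-a);l=np.linalg.norm(u);u/=l;w=c-a
            f=w@u;al=np.clip(f,0,l);d.append(np.linalg.norm(w-al[:,None]*u,axis=1))
        return np.min(d,0)
    s=least_squares(res,Q0,loss='soft_l1',f_scale=.7,x_scale=[1,1,.01])
    d=np.sort(res(s.x));print(n,s.x[:2],np.degrees(s.x[2]),'med/80/95%',d[len(d)//2],d[int(.8*len(d))],d[int(.95*len(d))],cv2.contourArea(cs[0]))
    im=p['image'].copy();cv2.drawContours(im,cs,-1,(255,0,0),1)
    im=cv2.resize(im,None,fx=s0,fy=s0,interpolation=cv2.INTER_NEAREST)
    Rm,o=seatM(s.x)
    for e in poly(s.x): cv2.line(im,*[tuple(int(v) for v in (x+.5)*s0) for x in e],(0,0,255),1)
    for e in proj(p,st,[o+Rm@[35,-46,3],o+Rm@[42,-56,3],o+Rm@[30,-38,3]]): cv2.circle(im,tuple(int(v) for v in (e+.5)*s0),3,(0,255,0),1)
    u=(ctr*s0).astype(int);return im[max(u[1]-200,0):u[1]+200,max(u[0]-200,0):u[0]+200],s.x
if __name__=='__main__':
    a,_=fit(p,st,'wrist',3);b,_=fit(t,None,'top',6)
    cv2.imwrite('pics/sf.png',np.hstack([cv2.resize(a,(400,400)),cv2.resize(b,(400,400))]))
E
python3 seat.py
```

```text
wrist [632.65219159   4.59698093] 11.217603494901049 med/80/95% 0.3351200587955859 0.7174104858340205 3.487753740539129 12431.5
top [508.52380369  23.91139881] 77.63529815794664 med/80/95% 39.673075750739585 56.983996724083376 69.30398524592647 8554.5
```

View pics/sf.png

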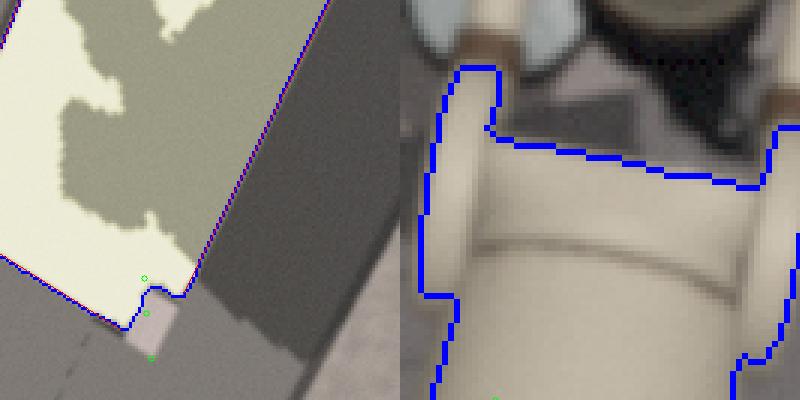

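Run:
```python
from h import *
delta([590.1,-295,60],tool(32.85))
import seat,pickle
t=seat.t; t['image']=cv2.resize(cv2.imread('pics/top.png'),(560,420),interpolation=cv2.INTER_AREA)
try: print(seat.fit(t,None,'top0',6)[1])
except Exception as e: print(e)
```

```text
t 5.13 turn [0.0003 0.0006 0.0713] shift cm old axes [-23.457  16.383  17.084] new axes [-22.241  18.018  17.064]
top0 [631.51358262   3.13623718] 11.29028298758238 med/80/95% 0.24631713780857395 0.47141289937356284 0.9115781998765051 1118.0
[6.31513583e+02 3.13623718e+00 1.97052612e-01]
```

Emit:
{"api": "apply_moves", "payload": {
  "increments": [
    [0,0,0.0713,0,0,0,3],
    [0,0,0,-1.1,0.9,0,3],
    [0,0,0,-2.2,1.8,0,3],
    [0,0,0,-2.6,2.1,0.6,3],
    [0,0,0,-2.6,2.1,1.5,3],
    [0,0,0,-2.6,2.1,2,3],
    [0,0,0,-2.6,2.1,2.2,3],
    [0,0,0,-2.6,2.1,2.2,3],
    [0,0,0,-2.6,2.1,2.2,3],
    [0,0,0,-1.9,1.5,2.2,3],
    [0,0,0,-1,0.9,2.2,3],
    [0,0,0,-0.44,0.42,1.96,3],
    [0,0,0,0,0,0,3]
  ]
}}

```text
time: 6.22
position: [586.5, -296.0, 54.8]
eef_rot: [-3.008, -0.885, 0.009]
ft_force: [-0.5, 0.3, -1.4]
opening: 0.351
```

Run:
```python
from h import *
st=r.observe();p=r.capture('wrist');save(p,'w3')
im,m,b,pts=adapter(p,st,(629,-270));print(np.array(b[1])/4,b[2],np.array(b[0])/4-90+[629,-270])
print(st['position'],st['opening']);delta([590.1,-295,2],tool(32.85))
```

```text
[108.19075012 165.62509155] 33.93649673461914 [ 653.22779846 -304.27428055]
[ 586.50715487 -295.98281757   54.7933115 ] 0.3513607486528832
t 6.27 turn [-0.0053  0.0023 -0.0003] shift cm old axes [0.185 0.1   5.528] new axes [0.172 0.07  5.528]
```

View pics/w3.png

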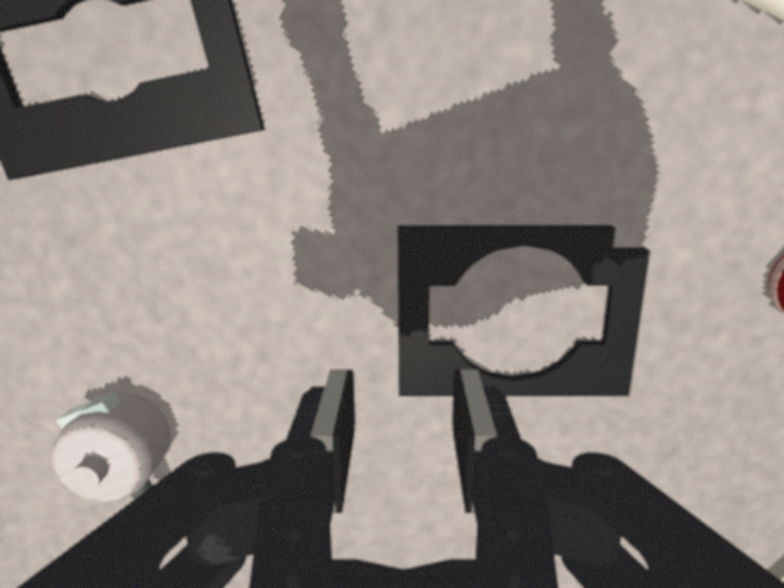

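Run:
```python
from h import *
st=r.observe();p=r.capture('wrist')
a,b,c=[onz(p,u/1.4-.3,v/1.4-.3,6,st)[:2] for u,v in((399,227),(399,395),(629.5,395.5))]
print(a,b,c,np.linalg.norm(a-b),np.linalg.norm(b-c))
y=(c-b)/np.linalg.norm(c-b);print(np.degrees(np.arctan2(y[1],y[0])),'bar',(a+b)/2+7*y,'ctr',(a+c)/2)
delta([*((a+b)/2+7*y),2],tool(32.85))
```

```text
[ 565.76513844 -265.43594735] [ 609.13259371 -333.10410239] [ 700.78178288 -274.14956166] 80.37235458979795 108.97344514751924
32.7516809524118 bar [ 593.33602807 -295.48303085] ctr [ 633.27346066 -269.79275451]
t 6.32 turn [-0.0017  0.0007  0.0006] shift cm old axes [0.264 0.197 5.755] new axes [0.26  0.187 5.756]
```

Emit:
{"api": "apply_moves", "payload": {
  "increments": [
    [0,0,0,0,0,1,3],
    [0,0,0,0,0,1.5,3],
    [0,0,0,0,0,1.2,3],
    [0,0,0,0,0,0.5,3],
    [0,0,0,0,0,0,3],
    [0,0,0,0,0,0,3]
  ]
}}

```text
time: 6.82
position: [591.3, -293.8, 17.3]
eef_rot: [-3.011, -0.892, 0.001]
ft_force: [0.6, -1.6, -0.1]
opening: 0.352
```

Run:
```python
from h import *
st=r.observe();p=r.capture('wrist');save(p,'w4');print(st['position'],st['joint_vel'].round(3))
delta([590,-295.2,2],tool(32.85))
```

```text
[ 591.31286001 -293.77051541   17.28198449] [-0.003 -0.016 -0.02  -0.001  0.001 -0.   ]
t 6.87 turn [ 0.0003 -0.0001  0.0022] shift cm old axes [-0.203 -0.015  1.606] new axes [-0.203 -0.014  1.606]
```

View pics/w4.png

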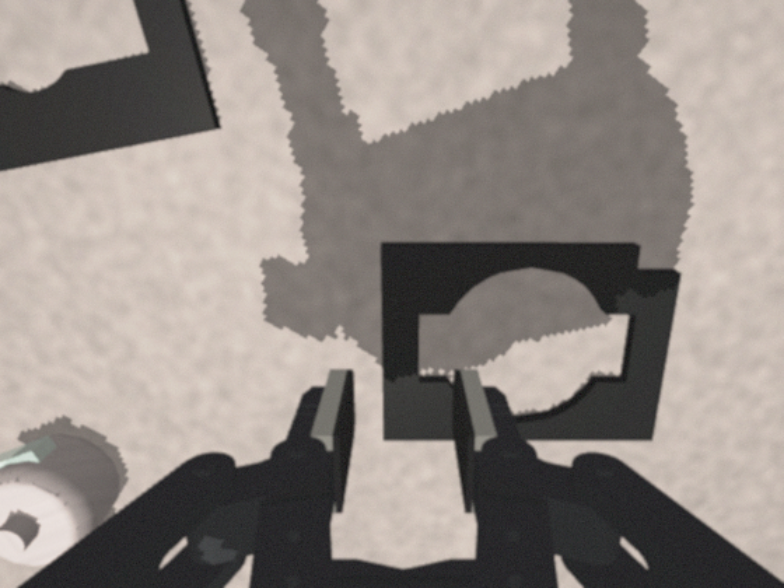

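Run:
```python
from h import *
p=r.capture('wrist')
st=dict(position=np.array([591.313,-293.77,17.282]),eef_rot=np.array([-3.011,-.892,.001]))
a,b,c=[onz(p,u/1.4-.3,v/1.4-.3,6,st)[:2] for u,v in((382,243),(384.5,440),(653,440))]
y=(c-b)/np.linalg.norm(c-b);print(np.linalg.norm(a-b),np.linalg.norm(b-c),np.degrees(np.arctan2(y[1],y[0])),'bar',(a+b)/2+7*y)
delta([*((a+b)/2+7*y),2],tool(32.85))
```

```text
80.44034546800445 107.28455502395396 32.997880219112744 bar [ 590.72319626 -295.15401362]
t 6.92 turn [ 0.0011 -0.0004  0.0021] shift cm old axes [-0.147 -0.021  1.651] new axes [-0.146 -0.019  1.651]
```

Emit:
{"api": "apply_moves", "payload": {
  "increments": [
    [0,0,0,-0.17,0,0.5,3],
    [0,0,0,0,0,0.6,3],
    [0,0,0,0,0,0.4,3],
    [0,0,0,0,0,0.1,3],
    [0,0,0,0,0,0,3],
    [0,0,0,0,0,0,3],
    [0,0,0,0,0,0,3]
  ]
}}

```text
time: 7.5
position: [590.3, -295.4, 2.1]
eef_rot: [3.012, 0.891, 0.0]
ft_force: [-0.2, -0.0, 0.7]
opening: 0.35
```

Emit:
{"api": "apply_moves", "payload": {
  "increments": [
    [0,0,0,0,0,0,0.5],
    [0,0,0,0,0,0,0.5],
    [0,0,0,0,0,0,0.5],
    [0,0,0,0,0,0,0.5],
    [0,0,0,0,0,0,0.5],
    [0,0,0,0,0,0,0.5]
  ],
  "newtons": 40
}}

```text
time: 8.0
position: [590.1, -295.3, 1.9]
eef_rot: [3.013, 0.891, 0.0]
ft_force: [-0.6, -0.2, -0.2]
opening: 0.056
```

Run:
```python
from h import *
st=r.observe();p=r.capture('wrist');cv2.imwrite('pics/w5.png',cv2.resize(p['image'][150:420,120:500],None,fx=2,fy=2));print(st['position'],st['opening'])
```

```text
[ 590.12772514 -295.26022231    1.94529058] 0.055621810142353595
```

View pics/w5.png

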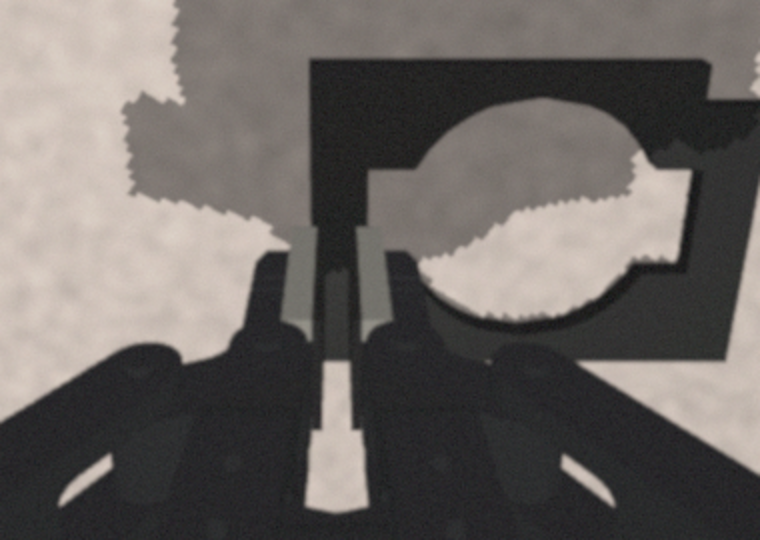

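Run:
```python
from h import *
p=r.capture('wrist');M=np.linalg.inv(p['tool_from_camera'])
def pr(P):
    q=M@[*P,1];return (np.array([p['fx']*q[0]/q[2]+p['cx']-120,p['fy']*q[1]/q[2]+p['cy']-150])*2).round()
for h in(0,-2,-4,-6,-10): print(h,pr([-2.5,-11,h]),pr([2.5,-11,h]),pr([7,-11,h]))
print(pr([-7,0,-4]),pr([7,0,-4]),pr([7,-14,-4]),pr([7,14,-4]))
print(r.observe())
```

```text
0 [328. 171.] [349. 171.] [367. 171.]
-2 [328. 174.] [349. 174.] [368. 174.]
-4 [328. 177.] [349. 177.] [368. 177.]
-6 [328. 181.] [349. 181.] [368. 181.]
-10 [328. 188.] [349. 188.] [369. 188.]
[310. 219.] [367. 219.] [368. 166.] [367. 270.]
{'time': 8.1, 'joint_pos': array([-6.46651619e-01,  5.84436209e-01,  1.47456925e+00,  3.82074154e-06,
        1.08263578e+00, -1.22176470e+00]), 'joint_vel': array([-9.50740732e-05,  4.22418423e-04,  1.34614324e-03,  6.66210163e-04,
        6.45422850e-04, -5.54175252e-04]), 'tau': array([ 8.59939228e-04, -5.13334000e+01, -2.88445330e+01, -2.93783032e-04,
        3.77602391e-04, -1.14338175e-05]), 'position': array([ 590.07046886, -295.23233709,    1.885793  ]), 'eef_rot': array([-3.01255941e+00, -8.90972570e-01,  4.11026368e-05]), 'ft_force': array([-0.48680971,  0.54111762,  0.81033302]), 'wrist_torque': array([-0.02199639,  0.04139912, -0.0329062 ]), 'opening': 0.05765243794980685}
```

Emit:
{"api": "apply_moves", "payload": {
  "increments": [
    [0,0,0,0,0,0.1,0.5],
    [0,0,0,0,0,0.1,0.5],
    [0,0,0,0,0,0,0.5],
    [0,0,0,0,0,0,0.5]
  ]
}}

```text
time: 8.43
position: [590.0, -295.2, -0.3]
eef_rot: [-3.012, -0.891, 0.0]
ft_force: [-0.4, -0.6, 1.2]
opening: 0.059
```

Emit:
{"api": "apply_moves", "payload": {
  "increments": [
    [0,0,0,0,0,0.1,0.5],
    [0,0,0,0,0,0.1,0.5],
    [0,0,0,0,0,0.1,0.5],
    [0,0,0,0,0,0,0.5],
    [0,0,0,0,0,0,0.5]
  ]
}}

```text
time: 8.85
position: [590.0, -295.2, -3.3]
eef_rot: [-3.012, -0.891, 0.0]
ft_force: [-0.0, -0.1, -0.0]
opening: 0.059
```

Emit:
{"api": "apply_moves", "payload": {
  "increments": [
    [0,0,0,0,0,0.1,0.5],
    [0,0,0,0,0,0.1,0.5],
    [0,0,0,0,0,0.1,0.5],
    [0,0,0,0,0,0.1,0.5],
    [0,0,0,0,0,0,0.5],
    [0,0,0,0,0,0,0.5]
  ]
}}

```text
time: 9.35
position: [590.0, -295.1, -7.3]
eef_rot: [-3.012, -0.891, 0.0]
ft_force: [-0.1, -0.6, -0.2]
opening: 0.057
```

Emit:
{"api": "apply_moves", "payload": {
  "increments": [
    [0,0,0,0,0,0.1,0.5],
    [0,0,0,0,0,0.1,0.5],
    [0,0,0,0,0,0.1,0.5],
    [0,0,0,0,0,0.1,0.5],
    [0,0,0,0,0,0,0.5],
    [0,0,0,0,0,0,0.5]
  ]
}}

```text
time: 9.85
position: [590.0, -295.2, -11.3]
eef_rot: [-3.012, -0.891, 0.0]
ft_force: [-0.7, -1.0, 0.3]
opening: 0.059
```

Emit:
{"api": "apply_moves", "payload": {
  "increments": [
    [0,0,0,0,0,0.1,0.5],
    [0,0,0,0,0,0.1,0.5],
    [0,0,0,0,0,0.1,0.5],
    [0,0,0,0,0,0.1,0.5],
    [0,0,0,0,0,0,0.5],
    [0,0,0,0,0,0,0.5]
  ]
}}

```text
time: 10.35
position: [590.0, -295.2, -15.2]
eef_rot: [-3.012, -0.891, 0.0]
ft_force: [-0.2, -0.7, -0.2]
opening: 0.057
```

Run:
```python
from h import *
st=r.observe();p=r.capture('wrist');cv2.imwrite('pics/w6.png',cv2.resize(p['image'][150:420,120:500],None,fx=2,fy=2));print(st['position'],st['ft_force'])
```

```text
[ 590.02890033 -295.17095947  -15.21453438] [-0.18829852 -0.74086403 -0.24867748]
```

View pics/w6.png

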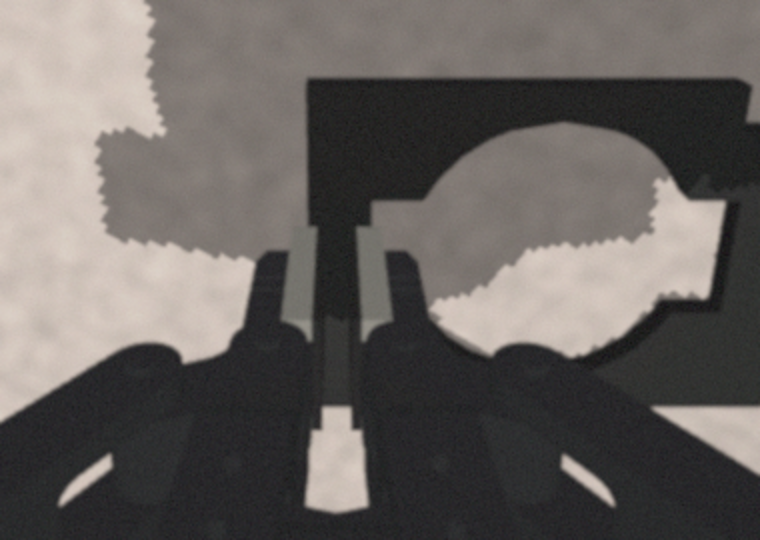

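Emit:
{"api": "apply_moves", "payload": {
  "increments": [
    [0,0,0,0,0,0.2,0.5],
    [0,0,0,0,0,0.2,0.5],
    [0,0,0,0,0,0.1,0.5],
    [0,0,0,0,0,0,0.5],
    [0,0,0,0,0,0,0.5]
  ]
}}

```text
time: 10.82
position: [590.1, -295.2, -20.2]
eef_rot: [-3.013, -0.891, 0.0]
ft_force: [0.1, 0.1, -0.5]
opening: 0.062
```

Emit:
{"api": "apply_moves", "payload": {
  "increments": [
    [0,0,0,0,0,0.1,0.5],
    [0,0,0,0,0,0.1,0.5],
    [0,0,0,0,0,0,0.5],
    [0,0,0,0,0,0,0.5]
  ]
}}

```text
time: 11.15
position: [590.2, -295.3, -20.6]
eef_rot: [-3.012, -0.891, 0.0]
ft_force: [-4.0, 2.8, 9.2]
opening: 0.06
```

Emit:
{"api": "apply_moves", "payload": {
  "increments": [
    [0,0,0,0,0,-0.4,0.5],
    [0,0,0,0,0,-0.4,3],
    [0,0,0,0,0,0,3],
    [0,0,0,0,0,0,3],
    [0,0,0,0,0,0,3],
    [0,0,0,0,0,0.3,3],
    [0,0,0,0,0,0.3,3],
    [0,0,0,0,0,0.2,3],
    [0,0,0,0,0,0.2,3],
    [0,0,0,0,0,0.05,3],
    [0,0,0,0,0,0,3],
    [0,0,0,0,0,0,3]
  ]
}}

```text
time: 12.15
position: [590.1, -295.2, -24.7]
eef_rot: [-3.013, -0.891, 0.0]
ft_force: [-0.2, -0.4, 0.2]
opening: 0.352
```

Emit:
{"api": "apply_moves", "payload": {
  "increments": [
    [0,0,0,0,0,0,0.5],
    [0,0,0,0,0,0,0.5],
    [0,0,0,0,0,0,0.5],
    [0,0,0,0,0,0,0.5],
    [0,0,0,0,0,0,0.5],
    [0,0,0,0,0,0,0.5]
  ],
  "newtons": 40
}}

```text
time: 12.65
position: [590.3, -295.4, -24.3]
eef_rot: [3.012, 0.891, 0.001]
ft_force: [-0.1, 0.6, 2.4]
opening: 0.141
```

Emit:
{"api": "apply_moves", "payload": {
  "increments": [
    [0,0,0,0,0,-0.3,0.5],
    [0,0,0,0,0,-1,0.5],
    [0,0,0,0,0,-2,0.5],
    [0,0,0,0,0,-3,0.5],
    [0,0,0,0,0,-3,0.5],
    [0,0,0,0,0,-3,0.5],
    [0,0,0,0,0,-3,0.5],
    [0,0,0,0,0,-3,0.5],
    [0,0,0,0,0,-2,0.5],
    [0,0,0,0,0,-1,0.5],
    [0,0,0,0,0,0,0.5]
  ]
}}

```text
time: 13.57
position: [591.4, -296.2, 192.1]
eef_rot: [3.008, 0.89, 0.005]
ft_force: [0.3, -0.2, 0.0]
opening: 0.143
```

```bash
cat >> h.py <<'E'
SEAT=np.array([632.65,4.6,91.2]);YAW=11.22
def seatR():
    return R.from_euler('zy',[YAW,-25],degrees=True).as_matrix()
def place(off,rel=(47,0,-27.5)):
    "TCP pose with held part centre at seat+off(seat axes)"
    S=seatR();T=np.c_[-S[:,1],-S[:,0],-S[:,2]]
    T=S@np.array([[0,-1,0],[-1,0,0],[0,0,-1.]])
    return SEAT+S@np.array(off,float)-T@np.array(rel,float),T
E
python3 - <<'E'
from h import *
print(r.observe()['position'],r.observe()['opening'])
P,T=place((0,0,70));print(P,np.linalg.det(T));delta(P,T)
P,T=place((0,0,0));print(P)
E
```

```text
[ 591.40798558 -296.20766943  192.08338828] 0.14253345478159452
[606.40044165  50.70170287 125.85319147] 1.0000000000000002
t 13.57 turn [0.2013 0.4659 1.9161] shift cm old axes [ 20.116 -28.33    6.508] new axes [-34.308  -5.337   6.636]
[635.98371997  50.70170287  62.41164638]
```

Emit:
{"api": "apply_moves", "payload": {
  "increments": [
    [0.0118,0.0274,0.1127,0,0,0,0.5],
    [0.0118,0.0274,0.1127,0,0,0,0.5],
    [0.0118,0.0274,0.1127,0,0,0,0.5],
    [0.0118,0.0274,0.1127,0,0,0,0.5],
    [0.0118,0.0274,0.1127,0,0,0,0.5],
    [0.0118,0.0274,0.1127,0,0,0,0.5],
    [0.0118,0.0274,0.1127,0,0,0,0.5],
    [0.0118,0.0274,0.1127,0,0,0,0.5],
    [0.0118,0.0274,0.1127,0,0,0,0.5],
    [0.0118,0.0274,0.1127,0,0,0,0.5],
    [0.0118,0.0274,0.1127,0,0,0,0.5],
    [0.0118,0.0274,0.1127,0,0,0,0.5],
    [0.0118,0.0274,0.1127,0,0,0,0.5],
    [0.0118,0.0274,0.1127,0,0,0,0.5],
    [0.0118,0.0274,0.1127,0,0,0,0.5],
    [0.0118,0.0274,0.1127,0,0,0,0.5],
    [0.0118,0.0274,0.1127,0,0,0,0.5],
    [0,0,0,0,0,0,0.5]
  ]
}}

```text
time: 15.07
position: [588.4, -293.3, 185.2]
eef_rot: [-2.182, 1.799, -0.469]
ft_force: [-0.8, 0.7, -0.3]
opening: 0.14
```

Emit:
{"api": "apply_moves", "payload": {
  "increments": [
    [0,0,0,-1,-0.2,0,0.5],
    [0,0,0,-2,-0.3,0,0.5],
    [0,0,0,-3,-0.4,0,0.5],
    [0,0,0,-3,-0.5,0.2,0.5],
    [0,0,0,-3,-0.5,0.4,0.5],
    [0,0,0,-3,-0.5,0.6,0.5],
    [0,0,0,-3,-0.5,0.8,0.5],
    [0,0,0,-3,-0.5,0.8,0.5],
    [0,0,0,-3,-0.5,0.8,0.5],
    [0,0,0,-3,-0.5,0.8,0.5],
    [0,0,0,-3,-0.5,0.8,0.5],
    [0,0,0,-2.2,-0.3,0.8,0.5],
    [0,0,0,-1.4,-0.1,0.4,0.5],
    [0,0,0,-0.7,0,0.2,0.5],
    [0,0,0,0,0,0,0.5],
    [0,0,0,0,0,0,0.5]
  ]
}}

```text
time: 16.4
position: [604.1, 51.7, 123.1]
eef_rot: [-2.186, 1.793, -0.476]
ft_force: [0.5, -0.3, 0.4]
opening: 0.139
```

Run:
```python
from h import *
s=r.observe();p=r.capture('wrist');save(p,'w7');print(s['position'],s['opening'],s['joint_pos'],s['ft_force'])
P,T=place((0,0,70));delta(P,T)
```

```text
[604.14292295  51.71545844 123.11277118] 0.13878677404261602 [-1.50324677e-01  1.43531264e-04  1.99845080e+00  9.93503369e-02
  7.19253583e-01  1.16277831e+00] [ 0.46668785 -0.30639292  0.4078801 ]
t 16.45 turn [ 0.004   0.0031 -0.0005] shift cm old axes [ 0.09  -0.254 -0.127] new axes [ 0.09  -0.255 -0.126]
```

View pics/w7.png

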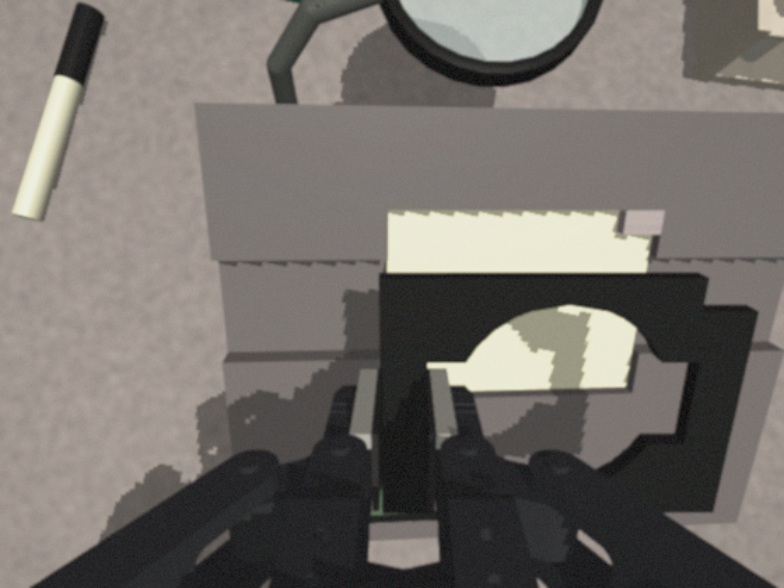

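Run:
```python
from h import *
p=r.capture('wrist');s=dict(position=np.array([604.143,51.715,123.113]),eef_rot=np.array([-2.186,1.793,-.476]))
M=np.array(p['tool_from_camera'])
def ontool(u,v,z):
    d=M[:3,:3]@[(u/1.4-.3-p['cx'])/p['fx'],(v/1.4-.3-p['cy'])/p['fy'],1];o=M[:3,3];return (o+d*(z-o[2])/d[2])[:2].round(1)
print('plate: far-left exp(-7,-40)',ontool(380.5,274,-30.5),'far edge at notch exp(85,-40)',ontool(708,276,-30.5),'end exp (101,-30)',ontool(757,310,-30.5),'near right exp(101,40)',ontool(715,512,-30.5),'slot',ontool(429,362,-30.5),ontool(685,362,-30.5))
S=seatR()
def onseat(u,v,z):
    o,d=ray(p,u/1.4-.3,v/1.4-.3,s);o=S.T@(o-SEAT);d=S.T@d;return (o+d*(z-o[2])/d[2])[:2].round(1)
print('far left deck exp(42,56)',onseat(387.5,210.5,3),onseat(387.5,210.5,-3),'key far right (42,-56)',onseat(664,210,3),'key near left',onseat(624,235,3),'near right',onseat(664,236,3),'floor near edge right -42,-56',onseat(628,387,-3))
```

```text
plate: far-left exp(-7,-40) [ -6.4 -39.2] far edge at notch exp(85,-40) [ 84.1 -38.5] end exp (101,-30) [ 99.8 -28.5] near right exp(101,40) [101.   41.4] slot [  7.4 -12.4] [ 82.2 -12.3]
far left deck exp(42,56) [42.  55.2] [41.  55.4] key far right (42,-56) [ 42.3 -54.1] key near left [ 32.2 -39.7] near right [ 31.8 -55.7] floor near edge right -42,-56 [-39.7 -53.5]
```

```bash
sed -i 's/rel=(47,0,-27.5)/rel=(47,1.2,-27.5)/' h.py
python3 - <<'E'
from h import *
print(r.observe()['position']);P,T=place((0,0,9));delta(P,T)
E
```

```text
[604.66714206  50.74135085 123.79064135]
t 16.5 turn [ 0.0037  0.0028 -0.0014] shift cm old axes [ 0.068 -0.381  5.985] new axes [ 0.051 -0.359  5.986]
```

Emit:
{"api": "apply_moves", "payload": {
  "increments": [
    [0.0037,0.0028,0,0.05,-0.2,0.5,0.5],
    [0,0,0,0,-0.17,1,0.5],
    [0,0,0,0,0,1.2,0.5],
    [0,0,0,0,0,1.2,0.5],
    [0,0,0,0,0,1,0.5],
    [0,0,0,0,0,0.7,0.5],
    [0,0,0,0,0,0.4,0.5],
    [0,0,0,0,0,0,0.5],
    [0,0,0,0,0,0,0.5],
    [0,0,0,0,0,0,0.5]
  ]
}}

```text
time: 17.33
position: [633.4, 51.8, 71.2]
eef_rot: [-2.181, 1.793, -0.484]
ft_force: [-0.3, -0.4, -1.0]
opening: 0.141
```

Run:
```python
from h import *
s=r.observe();p=r.capture('wrist');save(p,'w8');print(s['position'],s['opening'],s['ft_force'])
P,T=place((0,0,0));delta(P,T)
```

```text
[633.36164678  51.8272537   71.15672226] 0.14070800776021775 [-0.32572109 -0.39779154 -0.95362624]
t 17.38 turn [-0.0005  0.0004 -0.0012] shift cm old axes [0.094 0.027 0.905] new axes [0.094 0.027 0.905]
```

View pics/w8.png

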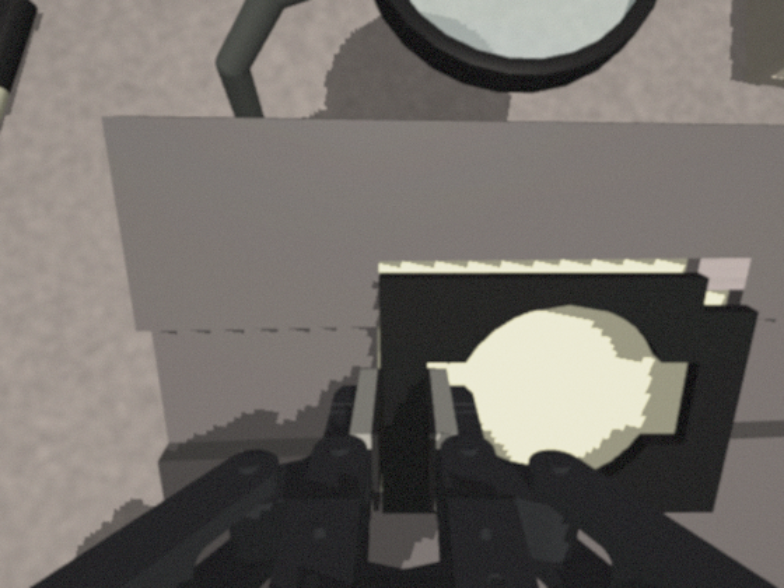

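Run:
```python
from h import *
p=r.capture('wrist');s=dict(position=np.array([633.36,51.827,71.157]),eef_rot=np.array([-2.181,1.793,-.484]))
S=seatR();M=np.array(p['tool_from_camera'])
def onseat(u,v,z):
    o,d=ray(p,u/1.4-.3,v/1.4-.3,s);o=S.T@(o-SEAT);d=S.T@d;return (o+d*(z-o[2])/d[2])[:2].round(1)
Rt=R.from_rotvec(s['eef_rot']).as_matrix()
c=S.T@(s['position']+Rt@[47,1.2,-27.5]-SEAT);print('centre now',c)
print('deck far left exp (42,56)',onseat(379,262.5,3),'key far right',onseat(750,258.5,3),'key near right',onseat(741,292,3), 'key left far',onseat(699,258.5,3))
print('plate corners: exp (40,54)',onseat(380,275,c[2]+3)-c[:2],'(40,-38)',onseat(708,276,c[2]+3)-c[:2],'(-40,-54)',onseat(715,512,c[2]+3)-c[:2])
s=r.observe();print(s['position']);P,T=place((0,0,0));delta(P,T)
```

```text
centre now [0.21731842 0.83462408 9.00880074]
deck far left exp (42,56) [41.5 54.9] key far right [ 42.5 -53. ] key near right [ 32.2 -52.5] key left far [ 42.5 -38.2]
plate corners: exp (40,54) [40.08268158 53.46537592] (40,-38) [ 39.68268158 -37.13462408] (-40,-54) [-40.21731842 -53.83462408]
[633.23238874  51.94353028  71.08549733]
t 17.43 turn [-0.0005  0.0005 -0.0011] shift cm old axes [0.099 0.019 0.902] new axes [0.099 0.019 0.902]
```

Emit:
{"api": "apply_moves", "payload": {
  "increments": [
    [0,0,0,0.07,0.02,0,0.5],
    [0,0,0,0,0,0.15,0.5],
    [0,0,0,0,0,0.15,0.5],
    [0,0,0,0,0,0.1,0.5],
    [0,0,0,0,0,0.1,0.5],
    [0,0,0,0,0,0.1,0.5],
    [0,0,0,0,0,0,0.5],
    [0,0,0,0,0,0,0.5]
  ]
}}

```text
time: 18.1
position: [635.4, 51.2, 66.3]
eef_rot: [-2.183, 1.793, -0.482]
ft_force: [-13.4, -0.4, 15.6]
opening: 0.141
```

```bash
cat > pos.py <<'E'
from h import *
s=r.observe();S=seatR();Rt=R.from_rotvec(s['eef_rot']).as_matrix()
print(s['time'],'centre',(S.T@(s['position']+Rt@[47,1.2,-27.5]-SEAT)).round(2),'F seat',(S.T@s['ft_force']).round(1),'M',(S.T@s['wrist_torque']).round(2),s['opening'].round(3),'tilt',(R.from_matrix(place((0,0,0))[1]).inv()*R.from_matrix(Rt)).as_rotvec().round(4))
E
python3 pos.py
```

```text
Traceback (most recent call last):
  File "pos.py", line 3, in <module>
    print(s['time'],'centre',(S.T@(s['position']+Rt@[47,1.2,-27.5]-SEAT)).round(2),'F seat',(S.T@s['ft_force']).round(1),'M',(S.T@s['wrist_torque']).round(2),s['opening'].round(3),'tilt',(R.from_matrix(place((0,0,0))[1]).inv()*R.from_matrix(Rt)).as_rotvec().round(4))
                                                                                                                                                              ^^^^^^^^^^^^^^^^^^
AttributeError: 'float' object has no attribute 'round'
```

```bash
sed -i "s/s\['opening'\].round(3)/s['opening']/" pos.py; python3 pos.py
python3 - <<'E'
from h import *
p=r.capture('wrist');i=p['image'][150:400,150:560];cv2.imwrite('pics/w9.png',cv2.resize(i,None,fx=1.95,fy=1.95))
E
```

```text
18.1 centre [-0.02  0.29  3.77] F seat [-5.5  0.6 19.8] M [ 0.2   1.1  -0.02] 0.1411244754642741 tilt [-0.001  -0.0008  0.0004]
```

View pics/w9.png

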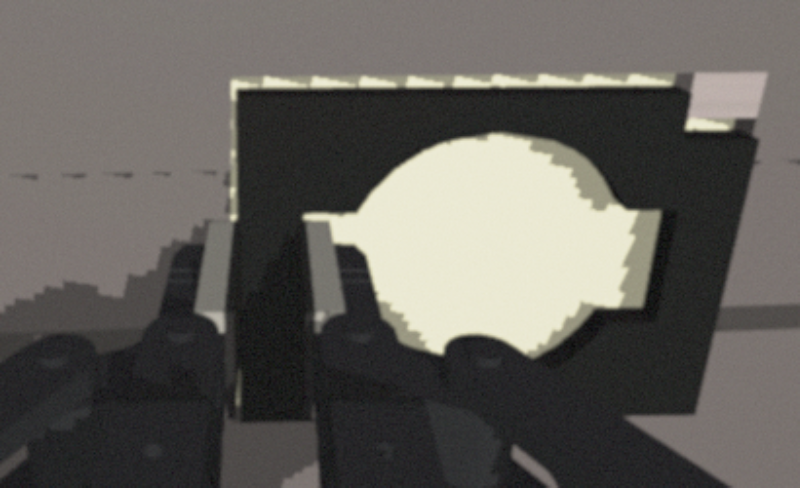

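Emit:
{"api": "apply_moves", "payload": {
  "increments": [
    [0,0,0,0,0,-0.05,0.5],
    [0,0,0,0,0,0,1.3],
    [0,0,0,0,0,0,1.6],
    [0,0,0,0,0,0,2],
    [0,0,0,0,0,0,2.4],
    [0,0,0,0,0,0,2.4],
    [0,0,0,0,0,0,2.4],
    [0,0,0,0,0,0,2.4]
  ]
}}

```text
time: 18.82
position: [635.1, 51.3, 65.2]
eef_rot: [-2.182, 1.794, -0.482]
ft_force: [-0.2, -0.6, 0.1]
opening: 0.283
```

```bash
python3 pos.py
python3 - <<'E'
from h import *
p=r.capture('wrist');i=p['image'][150:400,150:560];cv2.imwrite('pics/w10.png',cv2.resize(i,None,fx=1.95,fy=1.95))
E
```

```text
18.8167 centre [-0.69  0.46  2.89] F seat [-0.3 -0.6  0.2] M [0.05 0.22 0.02] 0.28278063937763226 tilt [-0.0008 -0.0009  0.0012]
```

View pics/w10.png

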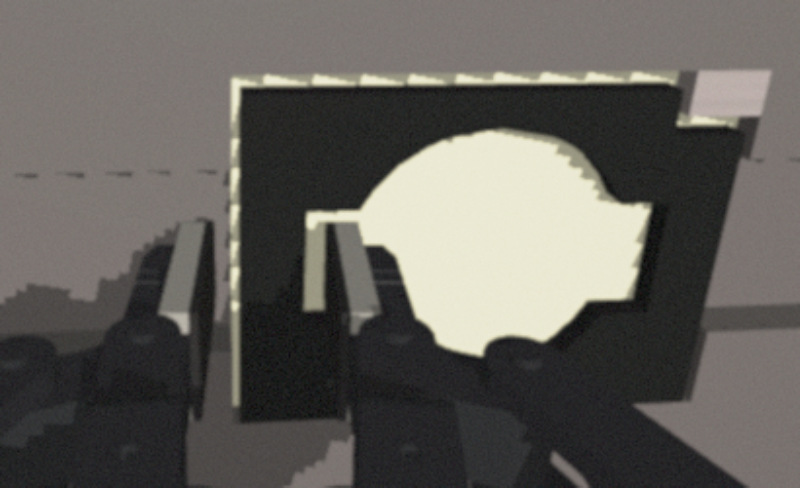

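Run:
```python
from h import *
s=r.observe();p=r.capture('wrist');S=seatR();cv2.imwrite('pics/full.png',p['image'])
def onseat(u,v,z):
    o,d=ray(p,150+u/1.95-.3,150+v/1.95-.3,s);o=S.T@(o-SEAT);d=S.T@d;return (o+d*(z-o[2])/d[2])[:2].round(1)
for n,u,v in [('FL 40,54',241,88),('notch top 40,-38',680,86),('notch in 30,-38',677,126),('R 30,-54',742,128),('NR -40,-54',690,402),('NL -40,54',240,420),('keyFR 42,-56',771,71),('keyNL 32,-40',688,115),('keyFL 42,-40',694,71)]: print(n,[onseat(u,v,z).tolist() for z in(0,3,6,9)])
```

```text
FL 40,54 [[38.2, 53.3], [39.1, 53.2], [40.0, 53.0], [40.9, 52.9]]
notch top 40,-38 [[38.5, -37.2], [39.4, -35.5], [40.3, -33.7], [41.2, -32.0]]
notch in 30,-38 [[29.8, -38.1], [30.8, -36.4], [31.9, -34.6], [33.0, -32.8]]
R 30,-54 [[29.3, -51.9], [30.4, -49.8], [31.5, -47.8], [32.5, -45.7]]
NR -40,-54 [[-40.6, -53.5], [-38.1, -51.5], [-35.5, -49.4], [-33.0, -47.3]]
NL -40,54 [[-45.8, 54.7], [-43.2, 54.6], [-40.6, 54.4], [-37.9, 54.3]]
keyFR 42,-56 [[41.7, -55.3], [42.5, -53.2], [43.3, -51.0], [44.1, -48.9]]
keyNL 32,-40 [[32.2, -40.0], [33.2, -38.2], [34.2, -36.4], [35.2, -34.6]]
keyFL 42,-40 [[41.7, -39.5], [42.5, -37.7], [43.4, -36.0], [44.2, -34.2]]
```

Run:
```python
from h import *
s=r.observe();p=r.capture('wrist');S=seatR()
T=np.eye(4);T[:3,:3]=R.from_rotvec(s['eef_rot']).as_matrix();T[:3,3]=s['position'];C=T@np.array(p['tool_from_camera'])
K=np.array([[p['fx'],0,p['cx']],[0,p['fx'],p['cy']],[0,0,1.]])
obj=np.float64([[40,54,3],[40,-38,3],[30,-38,3],[30,-54,3],[-40,-54,3],[-40,54,3]])
def go(n,px,s150=1):
    px=np.float64(px)/1.95+150-.3
    for sel in (range(6),range(5)):
        ok,rv,tv=cv2.solvePnP(obj[list(sel)],px[list(sel)],K,None,flags=cv2.SOLVEPNP_ITERATIVE)
        pr=cv2.projectPoints(obj[list(sel)],rv,tv,K,None)[0][:,0]
        Rm=S.T@C[:3,:3]@cv2.Rodrigues(rv)[0];o=S.T@(C[:3,:3]@tv[:,0]+C[:3,3]-SEAT)
        print(n,'err',np.abs(pr-px[list(sel)]).max().round(1),'o',o.round(1),'rot',R.from_matrix(Rm).as_rotvec().round(3))
go('now',[(241,88),(680,86),(677,126),(742,128),(690,402),(240,420)])
go('held',[(237,90),(687,91),(686,131),(755,139),(697,412),(240,420)])
# darkness map of the near-left area along the column lines, current
g=cv2.cvtColor(p['image'],cv2.COLOR_BGR2GRAY)
for u in (276,285,295,305): print(u,[int(v) for v in g[335:385:2,u]])
for u in (480,490,500): print(u,[int(v) for v in g[335:385:2,u]])
```

```text
now err 2.0 o [-1.1 -0.1 -1.4] rot [ 0.068  0.029 -0.01 ]
now err 1.9 o [-1.1 -0.4 -1. ] rot [ 0.08   0.035 -0.01 ]
held err 2.5 o [-1.3  0.1  0.6] rot [ 0.027  0.014 -0.007]
held err 2.6 o [-1.5 -0.  -0.1] rot [ 0.015  0.01  -0.004]
276 [34, 31, 27, 26, 31, 29, 25, 28, 32, 32, 23, 31, 31, 23, 25, 36, 64, 76, 75, 71, 70, 74, 75, 75, 73]
285 [25, 30, 29, 32, 27, 26, 27, 33, 20, 28, 22, 36, 22, 22, 28, 34, 65, 74, 76, 75, 76, 77, 74, 79, 69]
295 [25, 28, 29, 27, 29, 23, 33, 18, 31, 31, 21, 28, 25, 28, 27, 34, 75, 74, 75, 74, 76, 77, 77, 78, 76]
305 [33, 23, 23, 31, 25, 28, 26, 30, 19, 29, 32, 30, 29, 24, 17, 49, 71, 76, 76, 77, 78, 75, 73, 78, 74]
480 [35, 38, 36, 32, 32, 41, 38, 35, 39, 38, 42, 98, 116, 90, 44, 42, 32, 38, 36, 39, 38, 34, 39, 43, 36]
490 [37, 35, 35, 36, 35, 39, 37, 38, 36, 41, 46, 108, 116, 119, 117, 117, 114, 68, 28, 36, 38, 32, 33, 40, 38]
500 [37, 37, 35, 40, 36, 43, 39, 37, 46, 60, 82, 117, 118, 120, 118, 119, 119, 117, 118, 121, 106, 50, 34, 32, 40]
```

Emit:
{"api": "apply_moves", "payload": {
  "increments": [
    [0,0,0,0,0,0,0.5],
    [0,0,0,0,0,0,0.5],
    [0,0,0,0,0,0,0.5],
    [0,0,0,0,0,0,0.5],
    [0,0,0,0,0,-0.05,0.5],
    [0,0,0,0,-0.07,-0.05,0.5],
    [0,0,0,0,-0.07,0,0.5],
    [0,0,0,0,0,0,0.5],
    [0,0,0,0,0,0,0.5]
  ],
  "newtons": 30
}}

```text
time: 19.72
position: [636.0, 51.6, 66.8]
eef_rot: [-2.182, 1.794, -0.482]
ft_force: [-0.4, 0.5, -0.3]
opening: 0.149
```

```bash
python3 pos.py
```

```text
19.7167 centre [0.76 0.45 3.96] F seat [-0.4  0.5 -0.1] M [ 0.1   0.24 -0.  ] 0.14881869115914625 tilt [-0.0008 -0.0009  0.0012]
```

Emit:
{"api": "apply_moves", "payload": {
  "increments": [
    [0,0,0,0,0,0.1,0.5],
    [0,0,0,0,0,0.1,0.5],
    [0,0,0,0,0,0,0.5],
    [0,0,0,0,0,0,0.5]
  ]
}}

```text
time: 20.05
position: [636.5, 51.6, 66.1]
eef_rot: [-2.184, 1.794, -0.482]
ft_force: [-12.7, -0.8, 13.3]
opening: 0.149
```

```bash
python3 pos.py
```

```text
20.05 centre [0.99 0.43 3.02] F seat [-5.9  0.4 17.4] M [ 0.14  1.21 -0.02] 0.1490960276593805 tilt [-0.0015 -0.001   0.0004]
```

Emit:
{"api": "apply_moves", "payload": {
  "increments": [
    [0,0,0,0,0,-0.2,0.5],
    [0,0,0,0,0,-0.1,0.5],
    [0,0,0,0.1,0.03,0,0.5],
    [0,0,0,0.1,0,0,0.5],
    [0,0,0,0,0,0.1,0.5],
    [0,0,0,0,0,0.1,0.5],
    [0,0,0,0,0,0.1,0.5],
    [0,0,0,0,0,0,0.5],
    [0,0,0,0,0,0,0.5]
  ]
}}

```text
time: 20.8
position: [636.6, 49.4, 65.9]
eef_rot: [-2.184, 1.794, -0.481]
ft_force: [-10.8, -1.0, 12.2]
opening: 0.147
```

```bash
python3 pos.py
```

```text
20.8 centre [ 0.54 -1.69  2.85] F seat [-4.8 -0.  15.6] M [-0.03  1.21 -0.02] 0.14671145348659984 tilt [-0.0018 -0.0009  0.0004]
```

Emit:
{"api": "apply_moves", "payload": {
  "increments": [
    [0,0,0,0,0,-0.1,0.5],
    [0,0,0,0,0,0,1.6],
    [0,0,0,0,0,0,2.4],
    [0,0,0,0,0,0,2.4],
    [0,0,0,0,0,0,2.4],
    [0,0,0,0,0,-1,2.4],
    [0,0,0,0,0,-2,0.5],
    [0,0,0,0,0,-1.5,0.5],
    [0,0,0,0,0,-0.5,0.5],
    [0,0,0,0,0,0,0.5],
    [0,0,0,0,0,0,0.5]
  ]
}}

```text
time: 21.72
position: [615.5, 49.5, 111.1]
eef_rot: [-2.182, 1.794, -0.482]
ft_force: [-0.2, -1.0, -0.4]
opening: 0.052
```

```bash
python3 pos.py
cat > pf.py <<'E'
from h import *
# 6-dof fit of the black plate's outline in a wrist picture (edges only where they are visible)
from scipy.optimize import least_squares
def cam(p,s):
    T=np.eye(4);T[:3,:3]=R.from_rotvec(s['eef_rot']).as_matrix();T[:3,3]=s['position'];return np.linalg.inv(T@np.array(p['tool_from_camera']))
def pj(p,V,P):
    q=(V@np.c_[P,np.ones(len(P))].T).T;return np.c_[p['fx']*q[:,0]/q[:,2]+p['cx'],p['fy']*q[:,1]/q[:,2]+p['cy']]
def edgepts(g,p,V,A,B,n,frm,to):
    "search from each point along the normal for the strongest step; frm->to dark to bright sign handled by abs"
    out=[]
    S=seatR()
    for t in np.linspace(.06,.94,n):
        m=A+(B-A)*t;a,b=pj(p,V,[SEAT+S@(m+frm),SEAT+S@(m+to)])
        k=60;xy=np.float32([a+(b-a)*i/k for i in range(k+1)])
        v=cv2.remap(g,xy[None,:,0],xy[None,:,1],cv2.INTER_LINEAR)[0].astype(float)
        v=cv2.GaussianBlur(v[None],(0,0),2)[0];d=np.diff(v);out.append((xy[int(np.argmax(d))]+xy[int(np.argmax(d))+1])/2 if d.max()>2 else [np.nan]*2)
    return np.array(out)
E
python3 - <<'E'
from pf import *
s=r.observe();p=r.capture('wrist');cv2.imwrite('pics/f2.png',p['image']);import pickle;pickle.dump((s,p),open('f2.pkl','wb'))
g=cv2.cvtColor(p['image'],cv2.COLOR_BGR2GRAY)
b=p['image'].astype(int)
# where is black plate: mask components, row extents per column
m=(g<52)
for u in range(270,560,15):
    col=np.where(m[:,u])[0]; runs=np.split(col,np.where(np.diff(col)>1)[0]+1); print(u,[(int(x[0]),int(x[-1])) for x in runs if len(x)>3])
E
```

```text
21.7167 centre [ 0.47 -1.61 52.77] F seat [-0.5 -0.9 -0.3] M [0.05 0.19 0.05] 0.05190699232202581 tilt [-0.0005 -0.0008  0.0012]
270 [(0, 23), (316, 419)]
285 [(19, 43), (169, 304), (354, 362), (407, 419)]
300 [(34, 55), (169, 221), (321, 362), (405, 419)]
315 [(43, 46), (51, 63), (169, 215), (261, 292), (311, 419)]
330 [(49, 52), (57, 67), (169, 204), (276, 293), (295, 419)]
345 [(60, 69), (169, 191), (284, 301), (327, 419)]
360 [(59, 68), (169, 185), (286, 301), (332, 356), (359, 419)]
375 [(50, 65), (169, 183), (285, 301), (323, 366), (374, 384), (388, 392), (397, 419)]
390 [(44, 58), (169, 184), (280, 300), (323, 372), (396, 419)]
405 [(33, 46), (168, 189), (270, 300), (331, 377), (388, 419)]
420 [(8, 27), (168, 207), (258, 299), (340, 389), (400, 419)]
435 [(168, 213), (253, 298), (349, 419)]
450 [(186, 298), (358, 419)]
465 [(185, 231), (367, 419)]
480 [(377, 419)]
495 [(386, 419)]
510 [(395, 419)]
525 [(404, 419)]
540 [(414, 419)]
555 []
```

```bash
cat > pp.py <<'E'
from pf import *
import pickle
s,p=pickle.load(open('f2.pkl','rb'));g=cv2.GaussianBlur(cv2.cvtColor(p['image'],cv2.COLOR_BGR2GRAY),(0,0),.8).astype(float)
def cross(line,thr,rev=False):
    idx=np.arange(len(line))[::-1] if rev else np.arange(len(line))
    return idx
def sub(v,i0,i1,thr=55):
    "first crossing from bright at i0 to dark going to i1"
    st=1 if i1>i0 else -1
    for i in range(i0,i1,st):
        if v[i]>=thr>v[i+st]: return i+st*(v[i]-thr)/(v[i]-v[i+st])
    return np.nan
far=[(u,sub(g[:,u],160,180)) for u in range(285,432,6)]
near=[(u,sub(g[:,u],312,290)) for u in range(350,452,6)]
left=[(sub(g[v],268,300),v) for v in range(174,232,4)]
right=[(sub(g[v],490,440),v) for v in range(190,292,6)]
nx=[(u,sub(g[:,u],176,196)) for u in range(444,464,3)]
ny=[(sub(g[v],455,430),v) for v in range(171,182,2)]
for n,a in zip('far near left right nx ny'.split(),(far,near,left,right,nx,ny)): print(n,np.round(np.array(a)[[0,len(a)//2,-1]],1).tolist())
E=[(far,(40,54,3),(40,-38,3)),(near,(-40,54,3),(-40,-54,3)),(left,(40,54,3),(-40,54,3)),(right,(30,-54,3),(-40,-54,3)),(nx,(30,-38,3),(30,-54,3)),(ny,(40,-38,3),(30,-38,3))]
V=cam(p,s);S=seatR()
def res(q):
    Q=R.from_rotvec(q[3:]).as_matrix();o=[]
    for pts,a,b in E:
        A,B=pj(p,V,[SEAT+S@(Q@np.array(c,float)+q[:3]) for c in(a,b)])
        n=np.array([A[1]-B[1],B[0]-A[0]]);n/=np.linalg.norm(n)
        d=(np.array(pts)-A)@n;o+=list(np.nan_to_num(d))
    return np.array(o)
f=least_squares(res,np.zeros(6),loss='soft_l1',f_scale=.5,x_scale=[1,1,1,.01,.01,.01])
print('pose',f.x.round(3),'rms',np.sqrt(np.mean(res(f.x)**2)).round(2))
E
python3 pp.py
```

```text
far [[285.0, 169.0], [357.0, 168.7], [429.0, 168.4]]
near [[350.0, 302.0], [398.0, 300.1], [446.0, 298.3]]
left [[276.7, 174.0], [276.5, 202.0], [276.4, 230.0]]
right [[473.4, 190.0], [463.8, 238.0], [456.1, 286.0]]
nx [[444.0, nan], [453.0, 185.9], [462.0, 185.3]]
ny [[447.6, 171.0], [446.6, 177.0], [445.7, 181.0]]
pose [-0.633 -1.661 -1.703  0.1    0.011 -0.017] rms 0.3
```

Emit:
{"api": "apply_moves", "payload": {
  "increments": [
    [0,0,0,0,0,1,0.5],
    [0,0,0,0,0,1.5,0.5],
    [0,0,0,0,0,1,0.5],
    [0,0,0,0,0,0.5,0.5],
    [0,0,0,0,0,0,0.5],
    [0,0,0,0,0,0.1,0.5],
    [0,0,0,0,0,0.1,0.5],
    [0,0,0,0,0,0,0.5],
    [0,0,0,0,0,0,0.5]
  ]
}}

```text
time: 22.52
position: [633.4, 49.5, 73.9]
eef_rot: [-2.182, 1.793, -0.483]
ft_force: [0.5, 0.7, -0.4]
opening: 0.059
```

```bash
python3 pos.py
```

```text
22.5167 centre [ 1.   -1.7  11.46] F seat [ 0.4  0.6 -0.6] M [0.05 0.18 0.03] 0.05869516461792589 tilt [ 0.0003 -0.0005  0.001 ]
```

Emit:
{"api": "apply_moves", "payload": {
  "increments": [
    [0,0,0,0,0,0.1,0.5],
    [0,0,0,0,0,0.1,0.5],
    [0,0,0,0,0,0,0.5],
    [0,0,0,0,0,0,0.5]
  ]
}}

```text
time: 22.85
position: [634.0, 49.5, 71.5]
eef_rot: [-2.182, 1.794, -0.482]
ft_force: [-0.1, 1.1, 0.4]
opening: 0.061
```

```bash
python3 pos.py
```

```text
22.85 centre [ 0.51 -1.58  9.03] F seat [0.3 1.1 0.4] M [0.02 0.22 0.03] 0.06136537551169173 tilt [-0.0006 -0.0008  0.0012]
```

Emit:
{"api": "apply_moves", "payload": {
  "increments": [
    [0,0,0,0,0,0.1,0.5],
    [0,0,0,0,0,0.1,0.5],
    [0,0,0,0,0,0,0.5],
    [0,0,0,0,0,0,0.5]
  ]
}}

```text
time: 23.18
position: [634.8, 49.6, 70.2]
eef_rot: [-2.183, 1.793, -0.482]
ft_force: [-5.2, -0.5, 6.0]
opening: 0.059
```

```bash
python3 pos.py
```

```text
23.1833 centre [ 0.76 -1.57  7.51] F seat [-2.2 -0.1  7.6] M [ 0.13  0.65 -0.02] 0.059150507215066664 tilt [-0.0008 -0.0009  0.0008]
```

Emit:
{"api": "apply_moves", "payload": {
  "increments": [
    [0,0,0,0,0,-0.7,0.5],
    [0,0,0,0,-1.5,0,0.5],
    [0,0,0,0,-2,0,0.5],
    [0,0,0,0,-1.5,0,0.5],
    [0,0,0,0,-0.7,0.2,0.5],
    [0,0,0,0,0,0.2,0.5],
    [0,0,0,0,0,0.1,0.5],
    [0,0,0,0,0,0,0.5],
    [0,0,0,0,0,0.1,0.5],
    [0,0,0,0,0,0,0.5],
    [0,0,0,0,0,0,0.5]
  ]
}}

```text
time: 24.1
position: [684.0, 60.6, 94.0]
eef_rot: [-2.183, 1.794, -0.48]
ft_force: [-4.5, 0.2, 5.5]
opening: 0.062
```

```bash
python3 pos.py
```

```text
24.1 centre [56.48 -1.4   8.25] F seat [-1.7  0.6  6.9] M [ 0.14  0.47 -0.03] 0.061585553755782674 tilt [-0.0023 -0.0013  0.0011]
```

Emit:
{"api": "apply_moves", "payload": {
  "increments": [
    [0,0,0,0,0,-1,0.5],
    [0,0,0,2,1.2,0,0.5],
    [0,0,0,2.8,1.8,0,0.5],
    [0,0,0,2.8,1.8,0,0.5],
    [0,0,0,1.8,0.85,0.3,0.5],
    [0,0,0,0,0,0.4,0.5],
    [0,0,0,0,0,0.2,0.5],
    [0,0,0,0,0,0,0.5],
    [0,0,0,0,0,0.1,0.5],
    [0,0,0,0,0,0,0.5],
    [0,0,0,0,0,0,0.5]
  ]
}}

```text
time: 25.02
position: [651.6, -41.6, 78.6]
eef_rot: [-2.183, 1.792, -0.482]
ft_force: [0.1, -0.7, 0.3]
opening: 0.059
```

```bash
python3 pos.py
```

```text
25.0167 centre [  1.48 -94.69   8.03] F seat [ 0.1 -0.7  0.3] M [0.05 0.2  0.02] 0.05945224808069285 tilt [-0.0002 -0.0013 -0.0002]
```

Emit:
{"api": "apply_moves", "payload": {
  "increments": [
    [0,0,0,0,0,0.1,0.5],
    [0,0,0,0,0,0,0.5],
    [0,0,0,0,0,0,0.5]
  ]
}}

```text
time: 25.27
position: [651.8, -42.3, 77.5]
eef_rot: [-2.183, 1.793, -0.482]
ft_force: [-0.1, -0.4, 0.2]
opening: 0.054
```

```bash
python3 pos.py
```

```text
25.2667 centre [  1.01 -95.32   6.92] F seat [-0.  -0.4  0.3] M [0.02 0.2  0.01] 0.05365564403447987 tilt [-0.0006 -0.001   0.0008]
```

Emit:
{"api": "apply_moves", "payload": {
  "increments": [
    [0,0,0,0,0,0.1,0.5],
    [0,0,0,0,0,0,0.5],
    [0,0,0,0,0,0.1,0.5],
    [0,0,0,0,0,0,0.5],
    [0,0,0,0,0,0,0.5]
  ]
}}

```text
time: 25.68
position: [652.6, -42.6, 75.6]
eef_rot: [-2.182, 1.794, -0.482]
ft_force: [0.5, 0.3, 0.9]
opening: 0.057
```

```bash
python3 pos.py
```

```text
25.6833 centre [  0.83 -95.59   4.87] F seat [0.9 0.2 0.6] M [0.02 0.18 0.07] 0.05728800070175549 tilt [-0.0007 -0.0008  0.0012]
```

Emit:
{"api": "apply_moves", "payload": {
  "increments": [
    [0,0,0,0,0,0.1,0.5],
    [0,0,0,0,0,0,0.5],
    [0,0,0,0,0,0.1,0.5],
    [0,0,0,0,0,0,0.5],
    [0,0,0,0,0,0,0.5]
  ]
}}

```text
time: 26.1
position: [653.4, -42.6, 73.7]
eef_rot: [-2.182, 1.794, -0.482]
ft_force: [0.1, 0.3, -0.2]
opening: 0.059
```

```bash
python3 pos.py
```

```text
26.1 centre [  0.82 -95.55   2.86] F seat [ 0.1  0.3 -0.2] M [-0.02  0.18  0.02] 0.05923774828067523 tilt [-0.0008 -0.0009  0.0012]
```

```bash
sed -i "s/from_euler('zy'/from_euler('ZY'/" h.py; python3 pp.py | tail -1; python3 pos.py
python3 - <<'E'
from h import *
S=seatR()
# probe points: tip = TCP -26.4 z_tool
for n,P,e in (('bar left',[634.8,49.6,70.2],[-2.183,1.793,-.482]),('deck',[684,60.6,94.0],[-2.183,1.794,-.48])):
    print(n,(S.T@(np.array(P)+R.from_rotvec(e).as_matrix()@[0,0,-26.4]-SEAT)).round(1))
E
```

```text
pose [-0.615 -1.807 -1.555  0.017  0.019  0.   ] rms 0.3
26.1 centre [  2.61 -94.96  10.68] F seat [ 0.1  0.3 -0.3] M [-0.03  0.18  0.  ] 0.05923774828067523 tilt [-0.0088  0.0814 -0.017 ]
bar left [ 1.2 45.9  2.7]
deck [57.  47.1  3. ]
```

Run:
```python
from h import *
s=r.observe();C=R.from_rotvec(s['eef_rot'])
up=s['position']+C.apply([0,0,-100]);print('up',up)
delta([479,335,110],tool(-78.8))
w=np.array([479,335,110])-up;print('after up, new axes',(tool(-78.8).T@w/10).round(2))
```

```text
up [611.24990028 -42.66839338 164.41051796]
t 26.1 turn [-0.4273 -0.0837 -0.0007] shift cm old axes [-39.817   6.712 -10.618] new axes [-40.429   9.776  -3.626]
after up, new axes [-39.62   5.64   5.44]
```

Emit:
{"api": "apply_moves", "payload": {
  "increments": [
    [0,0,0,0,0,-2,0.5],
    [0,0,0,0,0,-4,0.5],
    [0,0,0,0,0,-4,0.5],
    [-0.107,-0.021,0,0,0,0,7],
    [-0.107,-0.021,0,0,0,0,7],
    [-0.107,-0.021,0,0,0,0,7],
    [-0.107,-0.021,0,-1,0,0,7],
    [0,0,0,-2.5,0.3,0,7],
    [0,0,0,-4,0.6,0,7],
    [0,0,0,-4,0.6,0,7],
    [0,0,0,-4,0.6,0,7],
    [0,0,0,-4,0.6,0.5,7],
    [0,0,0,-4,0.6,0.8,7],
    [0,0,0,-4,0.6,0.8,7],
    [0,0,0,-4,0.6,0.8,7],
    [0,0,0,-4,0.6,1,7],
    [0,0,0,-2.5,0.6,1,7],
    [0,0,0,-1.2,0.4,0.5,7],
    [0,0,0,-0.4,0.14,0,7],
    [0,0,0,0,0,0,7]
  ]
}}

```text
time: 27.77
position: [473.1, 333.9, 110.4]
eef_rot: [2.428, -1.993, -0.001]
ft_force: [-0.1, 0.0, -0.0]
opening: 0.819
```

```bash
cat > dish.py <<'E'
from h import *
s=r.observe();p=r.capture('wrist');print(s['time'],s['position'].round(1),s['opening'])
im=rect(p,s,(479,335),15,100,4);b=im.astype(int);m=((b[...,2]-b[...,1]>40)&(b[...,2]-b[...,0]>40)).astype(np.uint8)*255
m=cv2.morphologyEx(m,cv2.MORPH_OPEN,np.ones((5,5)))
for c in cv2.findContours(m,cv2.RETR_EXTERNAL,cv2.CHAIN_APPROX_NONE)[0]:
    if cv2.contourArea(c)>3000:
        e=cv2.fitEllipse(c);(x,y),rd=cv2.minEnclosingCircle(c);print('ell',np.array(e[0])/4-100+[479,335],np.array(e[1])/4,'circ',np.array([x,y])/4-100+[479,335],rd/2)
for q in r.boxes_of(p,'dish_centre')[:2]:
    e=q['extent'];print(q['p'],np.round(e),onz(p,(e[0]+e[2])/2,(e[1]+e[3])/2,13,s).round(1))
E
python3 dish.py
```

```text
27.7667 [473.1 333.9 110.4] 0.819412627451415
ell [481.90917206 345.06887054] [59.36298752 60.1309433 ] circ [481.87627411 344.71516418] 60.651100158691406
0.96 [236. 141. 317. 226.] [482.  344.3  13. ]
```

```bash
python3 -c "
from h import *
delta([481.9,344.9,10],tool(-78.8))"
```

```text
t 27.87 turn [-0.0009 -0.     -0.0017] shift cm old axes [-1.047 -0.941 10.125] new axes [-1.046 -0.952 10.124]
```

Emit:
{"api": "apply_moves", "payload": {
  "increments": [
    [0,0,0,-0.5,-0.5,0.5,7],
    [0,0,0,-0.55,-0.45,1.5,7],
    [0,0,0,0,0,2,7],
    [0,0,0,0,0,2,7],
    [0,0,0,0,0,2,7],
    [0,0,0,0,0,1.3,7],
    [0,0,0,0,0,0.6,7],
    [0,0,0,0,0,0.2,7],
    [0,0,0,0,0,0,7]
  ]
}}

```text
time: 28.62
position: [481.2, 345.8, 9.8]
eef_rot: [-2.426, 1.995, 0.001]
ft_force: [-0.6, -0.2, -0.7]
opening: 0.82
```

```bash
python3 dish.py; python3 -c "
from h import *
delta([481.9,344.9,-24],tool(-78.8))"
```

```text
28.6167 [481.2 345.8   9.8] 0.8197783764787043
ell [482.15673065 345.25533295] [59.28498077 60.97299194] circ [482.16744995 345.34521484] 61.45314025878906
0.9 [231. 194. 348. 313.] [483.3 345.4  13. ]
t 28.72 turn [-0.0018  0.0008 -0.0009] shift cm old axes [0.139 0.025 3.481] new axes [0.136 0.019 3.481]
```

Emit:
{"api": "apply_moves", "payload": {
  "increments": [
    [0,0,0,0.11,0,0.5,7],
    [0,0,0,0,0,1,7],
    [0,0,0,0,0,1.2,7],
    [0,0,0,0,0,0.7,7],
    [0,0,0,0,0,0.3,7],
    [0,0,0,0,0,0.1,7],
    [0,0,0,0,0,0,7],
    [0,0,0,0,0,0,7]
  ]
}}

```text
time: 29.38
position: [481.1, 345.0, -28.3]
eef_rot: [-2.427, 1.995, 0.001]
ft_force: [-0.0, 0.8, -0.4]
opening: 0.82
```

Emit:
{"api": "apply_moves", "payload": {
  "increments": [
    [0,0,0,0,0,0.1,7],
    [0,0,0,0,0,0.1,7],
    [0,0,0,0,0,0,7],
    [0,0,0,0,0,0,7]
  ]
}}

```text
time: 29.72
position: [480.9, 344.9, -30.4]
eef_rot: [2.427, -1.995, -0.001]
ft_force: [0.7, 0.5, -0.2]
opening: 0.818
```

Emit:
{"api": "apply_moves", "payload": {
  "increments": [
    [0,0,0,0,0,0.1,7],
    [0,0,0,0,0,0.1,7],
    [0,0,0,0,0,0,7],
    [0,0,0,0,0,0,7]
  ]
}}

```text
time: 30.05
position: [480.7, 344.8, -32.6]
eef_rot: [2.427, -1.995, -0.001]
ft_force: [-0.3, -0.0, -0.2]
opening: 0.82
```

Emit:
{"api": "apply_moves", "payload": {
  "increments": [
    [0,0,0,0,0,0.1,7],
    [0,0,0,0,0,0,7],
    [0,0,0,0,0,0,7]
  ]
}}

```text
time: 30.3
position: [480.7, 344.8, -33.6]
eef_rot: [2.427, -1.995, -0.001]
ft_force: [0.5, -0.1, 0.8]
opening: 0.818
```

Emit:
{"api": "apply_moves", "payload": {
  "increments": [
    [0,0,0,0,0,0.1,7],
    [0,0,0,0,0,0,7],
    [0,0,0,0,0,0,7]
  ]
}}

```text
time: 30.55
position: [480.9, 344.9, -34.4]
eef_rot: [-2.427, 1.995, 0.001]
ft_force: [-0.1, 0.5, 0.4]
opening: 0.821
```

Emit:
{"api": "apply_moves", "payload": {
  "increments": [
    [0,0,0,0,0,0.1,7],
    [0,0,0,0,0,0,7],
    [0,0,0,0,0,0,7]
  ]
}}

```text
time: 30.8
position: [481.0, 344.9, -34.5]
eef_rot: [2.427, -1.994, -0.001]
ft_force: [-3.3, -1.5, 8.6]
opening: 0.817
```

Emit:
{"api": "apply_moves", "payload": {
  "increments": [
    [0,0,0,0,-0.1,-0.6,7],
    [0,0,0,0,0,-0.6,7],
    [0,0,0,0,0,0,7],
    [0,0,0,0,0,0,7],
    [0,0,0,0,0,0,5],
    [0,0,0,0,0,0,5],
    [0,0,0,0,0,0,5],
    [0,0,0,0,0,0,5],
    [0,0,0,0,0,0,5]
  ],
  "newtons": 25
}}

```text
time: 31.55
position: [481.8, 345.1, -23.1]
eef_rot: [2.427, -1.994, -0.001]
ft_force: [-2.9, -1.4, 6.3]
opening: 0.683
```

```bash
python3 dish.py
```

```text
31.55 [481.8 345.1 -23.1] 0.683015955984437
ell [482.52895355 345.15686035] [59.13397598 61.50240707] circ [482.62034607 345.35647583] 61.92987823486328
0.78 [215. 215. 360. 356.] [485.2 345.9  13. ]
```

Emit:
{"api": "apply_moves", "payload": {
  "increments": [
    [0,0,0,0,0,-0.5,5],
    [0,0,0,0,0,-1.5,5],
    [0,0,0,0,0,-3,5],
    [0,0,0,0,0,-3.5,5],
    [0,0,0,0,0,-3.5,5],
    [0,0,0,0,0,-3.5,5],
    [0,0,0,0,0,-2,5],
    [0,0,0,0,0,-1,5],
    [0,0,0,0,0,0,5]
  ]
}}

```text
time: 32.4
position: [483.3, 345.7, 164.2]
eef_rot: [-2.424, 1.992, -0.003]
ft_force: [0.0, 0.1, 0.3]
opening: 0.681
```

Run:
```python
from h import *
S=seatR()
P=np.array([636.6,49.4,65.9]);Rt=R.from_rotvec([-2.184,1.794,-.481]).as_matrix()
c=S.T@(P+Rt@[47,1.2,-27.5]-SEAT);print('plate at release (tool rolled .08)',c)
b=S.T@(P+Rt@[0,1.2,-27.5]-SEAT);print('bar centre at release',b,'-> centre y',b[1]-47)
print(r.observe()['opening'])
P,T=place((-0.3,-1,50),(0,-.5,-30.6));print(P);delta(P,T)
s=r.observe();print(s['joint_pos'])
```

```text
plate at release (tool rolled .08) [ 0.63013108 -1.44728161  2.98228953]
bar centre at release [-0.21811318 45.39016045 -0.8301248 ] -> centre y -1.6098395524672995
0.6811908986544969
[624.09129498   1.88274076 108.44427646]
t 32.4 turn [ 0.4321  0.0012 -0.0012] shift cm old axes [36.463 -7.128  5.55 ] new axes [36.461 -4.097  8.057]
[4.17437855e-01 2.35737739e-01 1.58922024e+00 4.48475793e-04
 1.31220064e+00 1.79319656e+00]
```

Emit:
{"api": "apply_moves", "payload": {
  "increments": [
    [0.108,0,0,0,0,0,5],
    [0.108,0,0,0,0,0,5],
    [0.108,0,0,0.5,0,0,5],
    [0.108,0,0,1,0,0,5],
    [0,0,0,2,-0.4,0,5],
    [0,0,0,3,-0.5,0,5],
    [0,0,0,3.5,-0.5,0,5],
    [0,0,0,3.5,-0.5,0,5],
    [0,0,0,3.5,-0.5,0,5],
    [0,0,0,3.5,-0.5,0.5,5],
    [0,0,0,3.5,-0.5,1,5],
    [0,0,0,3.5,-0.4,1.2,5],
    [0,0,0,3.5,-0.3,1.4,5],
    [0,0,0,3,0,1.4,5],
    [0,0,0,1.5,0,1.2,5],
    [0,0,0,0.5,0,0.8,5],
    [0,0,0,0,0,0.5,5],
    [0,0,0,0,0,0,5],
    [0,0,0,0,0,0,5]
  ]
}}

```text
time: 33.98
position: [620.0, 7.1, 104.9]
eef_rot: [-2.151, 1.766, -0.384]
ft_force: [0.3, -0.2, -0.2]
opening: 0.683
```

Run:
```python
from h import *
import pickle
s=r.observe();p=r.capture('wrist');pickle.dump((s,p),open('f3.pkl','wb'))
print(s['opening']);P,T=place((-.2,-1.6,50),(0,-.5,-30.6));delta(P,T)
g=cv2.cvtColor(p['image'],cv2.COLOR_BGR2GRAY);m=g<52
for u in range(150,470,16):
    col=np.where(m[:330,u])[0]; runs=np.split(col,np.where(np.diff(col)>1)[0]+1); print(u,[(int(x[0]),int(x[-1])) for x in runs if len(x)>3])
for v in (190,210,230): 
    col=np.where(m[v])[0]; runs=np.split(col,np.where(np.diff(col)>1)[0]+1); print('row',v,[(int(x[0]),int(x[-1])) for x in runs if len(x)>3])
b=p['image'].astype(int);rm=((b[...,2]-b[...,1]>40)).astype(np.uint8)
for c in cv2.findContours(rm,cv2.RETR_EXTERNAL,cv2.CHAIN_APPROX_NONE)[0]:
    if cv2.contourArea(c)>800: print('red',cv2.boundingRect(c))
```

```text
0.6834905093695075
t 34.03 turn [0.0051 0.001  0.0005] shift cm old axes [ 0.634 -0.347 -0.137] new axes [ 0.634 -0.348 -0.135]
150 [(326, 329)]
166 [(309, 329)]
182 [(285, 294)]
198 [(4, 14), (162, 179), (181, 210), (303, 329)]
214 [(15, 33), (159, 189), (191, 199), (201, 216), (222, 230), (232, 242), (247, 250), (252, 278), (286, 327)]
230 [(32, 44), (159, 186), (188, 198), (200, 207), (323, 329)]
246 [(41, 51), (159, 167), (173, 182), (184, 187), (189, 196), (198, 203), (322, 329)]
262 [(46, 54), (168, 186), (325, 329)]
278 [(45, 55), (166, 177)]
294 [(43, 53), (159, 173)]
310 [(38, 48), (159, 174), (316, 329)]
326 [(30, 38), (159, 164), (166, 169), (171, 174), (313, 318), (320, 329)]
342 [(4, 8), (17, 24), (159, 182), (184, 188), (308, 329)]
358 [(159, 166), (168, 180), (182, 190), (196, 201), (255, 260), (277, 306), (308, 315)]
374 [(159, 173), (175, 187), (189, 206), (234, 266), (294, 329)]
390 [(182, 187), (189, 266), (268, 275), (277, 290)]
406 [(178, 182), (304, 324), (326, 329)]
422 [(324, 329)]
438 []
454 []
row 190 [(197, 213), (219, 223), (225, 246), (248, 256), (345, 349), (351, 355), (357, 365), (367, 377), (383, 391), (393, 404)]
row 210 [(198, 202), (204, 223), (376, 385), (387, 396), (398, 402)]
row 230 [(200, 220), (375, 378), (380, 385), (387, 400)]
red (214, 220, 149, 138)
```

Run:
```python
from pf import *
import pickle
s,p=pickle.load(open('f3.pkl','rb'));V=cam(p,s);S=seatR();g=cv2.GaussianBlur(cv2.cvtColor(p['image'],cv2.COLOR_BGR2GRAY),(0,0),.8).astype(float)
def sub(v,i0,i1,thr=70):
    st=1 if i1>i0 else -1
    for i in range(i0,i1,st):
        if v[i]>=thr>v[i+st]: return i+st*(v[i]-thr)/(v[i]-v[i+st])
    return np.nan
far=[(u,sub(g[:,u],148,170)) for u in list(range(205,250,5))+list(range(290,380,6))]
left=[(sub(g[v],185,215),v) for v in range(164,222,4)]
right=[(sub(g[v],425,385),v) for v in range(188,240,4)]
for n,a in zip('flr',(far,left,right)):print(n,np.round(a,1)[::4].tolist())
E=[(far,(40,54,3),(40,-38,3)),(left,(40,54,3),(-40,54,3)),(right,(30,-54,3),(-40,-54,3))]
def res(q):
    o=[]
    for pts,a,b in E:
        A,B=pj(p,V,[SEAT+S@(np.array(c,float)+[q[0],q[1],q[2]]) for c in(a,b)])
        n=np.array([A[1]-B[1],B[0]-A[0]]);n/=np.linalg.norm(n);pt=np.array(pts);pt=pt[~np.isnan(pt).any(1)];o+=list((pt-A)@n)
    return np.array(o)
for z in (None,):
    f=least_squares(res,np.zeros(3),loss='soft_l1',f_scale=.5);print(f.x.round(2),np.abs(res(f.x)).mean().round(2))
    f=least_squares(lambda q:res([q[0],q[1],0]),np.zeros(2),loss='soft_l1',f_scale=.5);print('z=0',f.x.round(2))
# dish: red outline bbox -> centre in tool at lid height
u=214+149/2;M=np.array(p['tool_from_camera']);d=M[:3,:3]@[(u-p['cx'])/p['fx'],0,1];print('dish tool x',(M[:3,3]+d*(-37+169)/d[2])[0])
```

```text
f [[205.0, 159.2], [225.0, 159.1], [245.0, 159.0], [308.0, 158.3], [332.0, 158.0], [356.0, 158.5]]
l [[193.9, 164.0], [195.5, 180.0], [196.9, 196.0], [198.1, 212.0]]
r [[406.2, 188.0], [403.5, 204.0], [401.8, 220.0], [400.2, 236.0]]
[-0.74 -1.62 -3.2 ] 0.22
z=0 [-0.1  -2.04]
dish tool x 0.2378121398820393
```

Emit:
{"api": "apply_moves", "payload": {
  "increments": [
    [0.005,0.001,0,0.35,-0.18,0.3,5],
    [0,0,0,0.29,-0.15,0.6,5],
    [0,0,0,0,0,1,5],
    [0,0,0,0,0,0.9,5],
    [0,0,0,0,0,0.5,5],
    [0,0,0,0,0,0.3,5],
    [0,0,0,0,0,0,5],
    [0,0,0,0,0,0,5],
    [0,0,0,0,0,0,5]
  ]
}}

```text
time: 34.78
position: [640.2, 2.7, 74.9]
eef_rot: [-2.146, 1.764, -0.393]
ft_force: [0.3, -0.2, -0.1]
opening: 0.684
```

```bash
sed -e 's/\[47,1.2,-27.5\]/[0,-.5,-30.6]/' pos.py > dpos.py; python3 dpos.py; python3 -c "
from h import *
P,T=place((-.4,-1.7,4.5),(0,-.5,-30.6));delta(P,T)"
```

```text
34.7833 centre [ 1.000e-02 -3.310e+00  1.283e+01] F seat [ 0.2 -0.2 -0.2] M [ 0.04  0.25 -0.03] 0.6835920953456688 tilt [0.0006 0.0013 0.0009]
t 34.78 turn [-0.0006 -0.0013 -0.0009] shift cm old axes [-0.166  0.044  0.833] new axes [-0.165  0.043  0.833]
```

Correct x/y, then lower gently.

Emit:
{"api": "apply_moves", "payload": {
  "increments": [
    [0,0,0,-0.16,0.04,0,5],
    [0,0,0,0,0,0.1,5],
    [0,0,0,0,0,0.1,5],
    [0,0,0,0,0,0.1,5],
    [0,0,0,0,0,0,5],
    [0,0,0,0,0,0,5]
  ]
}}

```text
time: 35.28
position: [640.6, 4.5, 71.7]
eef_rot: [-2.146, 1.765, -0.392]
ft_force: [-0.3, 0.1, -0.7]
opening: 0.681
```

```bash
python3 dpos.py
```

```text
35.2833 centre [-0.7  -1.62  9.61] F seat [-0.6  0.1 -0.5] M [-0.02  0.2  -0.  ] 0.6805293553065096 tilt [0.0001 0.0011 0.0011]
```

Emit:
{"api": "apply_moves", "payload": {
  "increments": [
    [0,0,0,0,0,0.1,5],
    [0,0,0,0,0,0.1,5],
    [0,0,0,0,0,0.1,5],
    [0,0,0,0,0,0,5],
    [0,0,0,0,0,0,5]
  ]
}}

```text
time: 35.7
position: [641.8, 4.8, 68.9]
eef_rot: [-2.146, 1.765, -0.392]
ft_force: [-0.1, -0.2, 0.4]
opening: 0.68
```

```bash
python3 dpos.py
```

```text
35.7 centre [-0.75 -1.61  6.54] F seat [-0.  -0.2  0.4] M [-0.    0.25 -0.05] 0.6801943128543774 tilt [-0.      0.001   0.0011]
```

Emit:
{"api": "apply_moves", "payload": {
  "increments": [
    [0,0,0,0,0,0.1,5],
    [0,0,0,0,0,0.05,5],
    [0,0,0,0,0,0,5],
    [0,0,0,0,0,0,5]
  ]
}}

```text
time: 36.03
position: [642.5, 4.9, 67.6]
eef_rot: [-2.146, 1.765, -0.392]
ft_force: [0.3, 0.1, -0.5]
opening: 0.685
```

```bash
python3 dpos.py
```

```text
36.0333 centre [-0.69 -1.62  5.11] F seat [ 0.   0.  -0.6] M [0.04 0.23 0.04] 0.684716141654988 tilt [0.0001 0.0011 0.001 ]
```

Emit:
{"api": "apply_moves", "payload": {
  "increments": [
    [0,0,0,0,0,0.05,5],
    [0,0,0,0,0,0,5],
    [0,0,0,0,0,0.05,5],
    [0,0,0,0,0,0,5],
    [0,0,0,0,0,0,5]
  ]
}}

```text
time: 36.45
position: [642.9, 4.9, 66.8]
eef_rot: [-2.146, 1.764, -0.392]
ft_force: [0.3, 0.1, -0.0]
opening: 0.682
```

```bash
python3 dpos.py
```

```text
36.45 centre [-0.62 -1.65  4.16] F seat [ 0.3  0.1 -0.1] M [0.02 0.29 0.  ] 0.6824988415450074 tilt [0.0002 0.0011 0.001 ]
```

Emit:
{"api": "apply_moves", "payload": {
  "increments": [
    [0,0,0,0,0,0.05,5],
    [0,0,0,0,0,0,5],
    [0,0,0,0,0,0,5]
  ]
}}

```text
time: 36.7
position: [643.1, 4.9, 66.7]
eef_rot: [-2.146, 1.764, -0.392]
ft_force: [-4.9, -1.1, 4.6]
opening: 0.682
```

Emit:
{"api": "apply_moves", "payload": {
  "increments": [
    [0,0,0,0,0,0.05,5],
    [0,0,0,0,0,0,5],
    [0,0,0,0,0,0,5]
  ]
}}

```text
time: 36.95
position: [643.1, 4.9, 66.6]
eef_rot: [-2.147, 1.764, -0.391]
ft_force: [-10.4, -1.0, 10.9]
opening: 0.682
```

```bash
python3 dpos.py
```

```text
36.95 centre [-0.52 -1.69  3.92] F seat [-4.8  1.  14.2] M [ 0.24  1.03 -0.01] 0.6816074454848786 tilt [-0.0003  0.0008  0.0004]
```

Emit:
{"api": "apply_moves", "payload": {
  "increments": [
    [0,0,0,0,0,-0.07,5],
    [0,0,0,0,0,0,6.2],
    [0,0,0,0,0,0,6.6],
    [0,0,0,0,0,0,7.2],
    [0,0,0,0,0,0,7.5],
    [0,0,0,0,0,0,7.5],
    [0,0,0,0,0,-0.5,7.5],
    [0,0,0,0,0,-1.5,7.5],
    [0,0,0,0,0,-2.5,7.5],
    [0,0,0,0,0,-2.5,7.5],
    [0,0,0,0,0,-1.5,7.5],
    [0,0,0,0,0,-0.5,7.5],
    [0,0,0,0,0,0,7.5],
    [0,0,0,0,0,0,7.5]
  ]
}}

```text
time: 38.12
position: [605.5, -2.3, 147.6]
eef_rot: [-2.146, 1.765, -0.392]
ft_force: [-0.4, 1.2, -0.3]
opening: 0.878
```

Run:
```python
from pf import *
import pickle
s=r.observe();p=r.capture('wrist');pickle.dump((s,p),open('f4.pkl','wb'));cv2.imwrite('pics/f4.png',p['image'])
print(s['time'],s['position'],s['opening'],s['ft_force'])
V=cam(p,s);S=seatR();g=cv2.GaussianBlur(cv2.cvtColor(p['image'],cv2.COLOR_BGR2GRAY),(0,0),.8)
k=4;half=80
for z in (3,12):
    sq=[(-half,-half),(half,-half),(half,half),(-half,half)]
    H=cv2.getPerspectiveTransform(np.float32(pj(p,V,[SEAT+S@[a,b,z] for a,b in sq])),np.float32([[(a+half)*k,(b+half)*k] for a,b in sq]))
    im=cv2.warpPerspective(p['image'],H,(2*half*k,)*2);b=im.astype(int)
    if z==3: m=(cv2.cvtColor(im,cv2.COLOR_BGR2GRAY)<55).astype(np.uint8)
    else: m=((b[...,2]-b[...,1])>40).astype(np.uint8)
    m=cv2.morphologyEx(m,cv2.MORPH_OPEN,np.ones((5,5)))
    c=max(cv2.findContours(m,cv2.RETR_EXTERNAL,cv2.CHAIN_APPROX_NONE)[0],key=cv2.contourArea)
    if z==12: e=cv2.fitEllipse(c);print('dish',np.array(e[0])/k-half,np.array(e[1])/k)
    else: bb=cv2.minAreaRect(c);print('plate',np.array(bb[0])/k-half,np.array(bb[1])/k,bb[2]); x=cv2.boundingRect(c);print(np.array(x)/k)
```

```text
38.1167 [605.50647109  -2.30255459 147.56203044] 0.8783447385436942 [-0.4343351   1.15426154 -0.34905342]
plate [-0.4044342 -1.6326828] [ 79.39685059 106.02968597] 0.19291436672210693
[ 40.    25.25  79.5  106.5 ]
dish [-1.54735565 -1.63664246] [59.58995438 61.77360916]
```

```bash
python3 -c "
from h import *
print(r.close_job())"
```

```text
the job is handed in; nothing more can be done
None
```

The 60 mm dish is in the black large-opening adapter, and the adapter lies in the stage recess with its notch on the key. The gripper has let go of both. I handed the job in at about 38 s of the 67 s; no verdict comes back.

**Adapter**
- I pressed a fingertip on the left end bar and on the deck. They came out level within about 0.3 mm.
- The last wrist-camera fit put the adapter's centre about 1.7 mm from the seat point and parallel to the stage.
- I tried to press the right end bar as well but stopped before touching it. That end is confirmed only by the camera fit.

**Dish**
- It went down without touching anything until it met the floor with its centre 4.0 mm along the seat's z (4.5 mm expected). The force there was about 15 N.
- After release the camera showed it lying level in the opening, about 1 mm from the adapter's centre.
- I had used up my picture views by then, so this final check was by numbers only.

**What went wrong on the way**
- **First grasp:** it closed above the bar, because the fingertips sit about 26 mm behind the stated tool point. I found the real offset by touch and regrasped.
- **Laying the adapter:** an axis-order error in my script rolled the tool about 5 degrees. The left end touched first, so I regrasped and re-laid the adapter twice, up to about 20 N. I corrected the error before fetching the dish.

I did not touch the other dishes, the other adapter, the marker or the tally counter.

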